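Nest the chamfered bars and close the clamp

ROBOT

A 6-joint arm with a two-finger parallel gripper is mounted at the origin on the work surface; the furniture and walls round the work are solid. World frame = base frame: x ahead of the robot, y to its left, z up, the work surface at z = 0. Lengths are in m, angles in degrees, forces in N, time in s.
With the tool pointing down it reaches from about 0.25 to 0.775 m from the base axis. Payload 8.9 kg.
Tool frame: the origin (TCP) lies at the very end of the fingers, on their centre line; the grasp point (between the pads) lies ctrl.hold_point_z behind it (ctrl.hold_point_z is the distance from the TCP to the grasp point, in m); z points along the fingers, y is the line along which they close (so a half turn about z gives the same grasp; the last joint's range is limited). The gripper opens to 85 mm and grips with 20 to 120 N. Pads are 22 mm wide; open, the fingers measure 114 mm over their backs; the gripper's body (76 mm by 85 mm) begins 54 mm behind the grasp point. The pads swing forward as they close: fully open they stand 13 mm farther back than shut.
Start: joints at [58.826, 16.656, -8.789, 64.555, 0, 82.019], TCP at [0.207, 0.483, 0.231] pointing down, gripper open.
Joint ranges: [-144.48, 144.48], [-52.06, 99.96], [-74.48, 78.29], [-112.23, 115.85], [-86.99, 84.42], [-180, 180]. Speed limits (degrees/s): [127.2, 127.2, 159.86, 180, 180, 180].

INTERFACE

Orientations are given as a 3x3 rotation matrix whose columns are the frame's x, y, z axes.
In Python, from cell import ctrl, eyes, outline_of, place_of gives the robot as it stands.
- The arm moves only by the tool arm_command, never from a script. Its argument "motion" is a list of rows, each an object of numbers: "x", "y", "z": the shift along the tool's x, y, z in m; "ax", "ay", "az": the turn, a rotation vector about the tool's x, y, z in degrees. A call has 1 to 8 rows; each row shifts and turns the commanded pose from where the row before left it, along the tool's axes as they then stand; what a row does not reach is not made up. A row lasts 1/8 s, in which the tool goes at most 62.5 mm and 10.7 degrees, less where a joint would pass 70% of its speed; a pose out of reach is approached as far as the arm can. A call with a gripper value outside its range is refused whole. "hand" is the finger opening in m, from 0 to 0.0854, set as the call begins (left out, the last holds). The fingers move at their own pace and stop on an object; "force" is the grip in N (left out, the last holds). Time passes only in rows, so rows that do not move let the fingers close. It gives the time, the measured TCP pose, the force, the opening and the grip force at its end, in the units of the state.
- ctrl.get_state(): the state, without advancing time (a new reading comes with each control period).
- eyes.grab_frame(name): name is "side" or "top" or "wrist"; returns a dict with "image" (400x640x3 uint8, red, green, blue), "fx", "fy", "cx", "cy" (pixels), "distortion" ([k1, k2, p1, p2, k3] as OpenCV has them; the pictures are not rectified), "pose" (4x4, takes a point from camera to world coordinates). Camera axes: x right, y down, z forward; pixel columns grow to the right and rows downward; lengths in m; the calibration is good to about 2 mm. A picture is of the moment at which its call begins. There is no depth.
- ctrl.job_done(): hands the job in; it is judged then, once.
Trained networks look in a picture, given as the dict that the camera call returned (one of the last four; its "shot" number tells which), for a name from the list of things; names that differ only in an ending like _2 or _b are one class to them, and where a whole thing is asked for, a point or a joint stands for the part that bears it (a point fixed in the world has none). Each returns a list of dicts, best first, with "score" (0 to 1); they miss things now and then, are a little off and sometimes report something else, mostly with a low value. They report only what shows in the picture. A call takes as long as a camera call. They do not tell look-alikes from the thing itself.
- outline_of(label, picture): "pixels" (400x640 bool, what is visible of it).
- place_of(label, picture): "point" ([x, y, z] in m, in world coordinates, good to about 4 mm: a listed point, or the origin of a listed thing).
The state is a dict: "clock": time; "q": joint angles; "dq": joint speeds; "effort": joint torques, N m; "ee_pos": TCP position; "tool_rot": TCP orientation; "ft_force": force on the tool from outside, world axes, zero at the start; "torque": the same for the moment, N m; "opening": finger opening in m; "grip_force": force on a finger pad.
Only numpy, scipy, OpenCV 4.12 (cv2) and the standard library are available. Lean on these libraries where they do the work, as an engineer would, in place of code of your own. Each camera call takes 0.05 s, during which the arm holds its last target. There are 200 camera calls.

TASK

Load all the dark steel bars into the blue clamp, one to a lane and side by side, starting at the lane with the red mark and leaving no empty lane between. Every bar must point the same way, with its chamfered end fully home in its bore in the fence; the two ends look much alike, so feel which one goes in and turn the bar round if it is blocked. Then wind the crank clockwise until the jaw is snug against the bars, let go, and leave the other things on the bench where they are.

Things in the scene. Friction and masses are not known exactly. Their poses are not given: they have to be found in the camera images.
- clamp: Blue clamp with a steel fence, fixed on the bench (place and yaw vary). Origin at bench level; x runs along the lanes from the jaw to the fence, y left to the crank, z up. Four lanes at y = 75, 25, -25, -75 mm. Base plate x -115..70, y -112..112, 10 mm thick. Fence: upright plate, face at x = 42.7, 20 mm thick, top at z = 67, with a 21 mm through bore at the end of each lane, axis at z = 42.
- lane_1 (a point): Red-marked lane, next to the crank: where a bar's centre lies when its chamfered end is fully home (42 mm above the bench); axes as the clamp's. A bar put in the wrong way round stops with its centre 7 mm short of this, towards the jaw. Bars lie on two saddles; 45-degree ridges 11 mm high centre them to 2 mm.
- lane_2 (a point): The same for the second lane. Each lane's two saddles have their tops at z = 30 mm, at clamp x -48..-34 and 23..42; the ridges' tips stand midway between lanes, 41 mm above the bench. Between the saddles it is open down to the base plate, so fingers can pass on both sides of a bar's middle.
- lane_3 (a point): The same for the third lane.
- lane_4 (a point): The same for the fourth lane, farthest from the crank.
- bar_1_mid (a point): Centre of a dark steel bar (may be absent): 100 mm long along its x, 24 mm square over the middle 78 mm, 0.25 kg, lying on the bench at first. The last 11 mm of both ends are turned round: one end chamfered (a cone from 24 to 15 mm), the other square-faced (23.5 mm), which no bore admits. Which of +x, -x is chamfered is not told and varies from bar to bar. The chamfered end enters a bore by 7.3 mm.
- bar_2_mid (a point): Centre of another such bar (may be absent), same size and axes; its chamfered end may be at +x or -x.
- bar_3_mid (a point): Centre of another such bar (may be absent), same size and axes; its chamfered end may be at +x or -x.
- bar_4_mid (a point): Centre of another such bar (may be absent), same size and axes; its chamfered end may be at +x or -x.
- jaw (a joint): How far the jaw has slid along the clamp's +x, m; 0 is wide open. The jaw (a bar 200 mm wide, z 14..54 mm) has its face at x = -82 mm plus this in the clamp's frame; it meets the rear ends of bars that are fully home at 0.032. It moves 4 mm per radian of the crank and stays where it is left.
- crank (a joint): Angle of the crank, rad, growing clockwise seen from above, which closes the jaw: starts at 0 to 1.5, snug at about 8.0, end stop at 10.5. Turning back opens the jaw. At 0 the crank's arm points along the clamp's -x. It takes about 5 N at the knob to turn, more once the jaw bears on bars.
- crank_knob (a point): Middle of the crank's black knob: upright, 20 mm across, 45 mm tall (75 to 120 mm above the bench), spinning freely on its pin so that it can be held while it goes round; it travels on a circle of 42 mm radius about crank_axis.
- crank_axis (a point): Point on the crank's upright axis at the height of the knob's middle (99 mm above the bench), fixed to the clamp at x = -35, y = 150 mm.
- spec_a: A bystander: dark red round mounted specimen, 30 mm wide, 16 mm tall, origin at its underside. Leave it alone.
- spec_b: A bystander: olive round mounted specimen, 30 mm wide, 16 mm tall, origin at its underside. Leave it alone.
- slug: A bystander: grey hexagonal steel slug, 24 mm tall, origin at its underside. Leave it alone.
- tape: A bystander: roll of black tape, 62 mm wide, 19 mm tall, origin at its underside. Leave it alone.
Not all that is in view belongs to the job. What is shaped like the part that bears bar_4_mid but pink is not meant.

How it is judged:
By the outcome, as a careful person would: the job done as asked, in the order asked, and still so for the second after the job is handed in, with the robot touching nothing.
Of bar_1, bar_2, bar_3, bar_4 only 3 to 4 are there at a start; the rules pass over those that are not, and their reading is None.
At some moment in a run one of bar_1, bar_2, bar_3, bar_4 may be knocked a few centimetres aside while the robot is not near it.
Once in a run the grip may slacken for a moment while it holds something.
It also fails if it takes over 210 s, if anything falls off the work surface, if the arm or the gripper's body presses on something with over 40 N, if the wrist force passes 120 N, or if a joint passes its speed limit or range.

## Working session

There is one attempt and no reset: what is moved stays moved. The work goes in short steps, Python scripts to look and compute and a tool call to move; the robot and the scene stay as the last step left them, time stands still between calls to the robot, and variables do not carry over. Pictures are saved under pics/ and viewed, at most 14 in all, crops included, and the job is handed in when it is done.

Besides the shell and the picture viewer there is one more tool, called after "Call:" as name(argument=value, ...), one argument or row to a line, values as JSON. arm_command: Moves the arm, as the interface text tells. Its arguments: {"type":"object","properties":{"motion":{"type":"array","items":{"type":"object","properties":{"x":{"type":"number"},"y":{"type":"number"},"z":{"type":"number"},"ax":{"type":"number"},"ay":{"type":"number"},"az":{"type":"number"}}}},"hand":{"type":"number"},"force":{"type":"number"}},"required":["motion"]}

```bash
ls; mkdir -p pics; python3 - <<'E'
from cell import ctrl, eyes, outline_of, place_of
import cv2, numpy as np
s=ctrl.get_state(); print({k:np.round(v,3).tolist() for k,v in s.items()}, ctrl.hold_point_z)
for n in ("top","side"):
    f=eyes.grab_frame(n); cv2.imwrite(f"pics/{n}0.png",f["image"][:,:,::-1])
    print(n,np.round(f["pose"],3).tolist(),f["fx"],f["cx"],f["cy"],f["distortion"])
    for l in ["clamp","lane_1","lane_4","bar_1_mid","crank_knob","crank_axis","spec_a","slug","tape"]:
        print(l,[(np.round(d["point"],3).tolist(),round(d["score"],2)) for d in place_of(l,f)][:6])
E
```

```text
pics
{'clock': 0.0, 'q': [58.827, 16.69, -8.83, 64.554, 0.0, 82.018], 'dq': [0.003, 0.041, -0.022, -0.095, 0.008, -0.035], 'effort': [0.001, -53.715, 33.137, 0.016, -0.0, 0.0], 'ee_pos': [0.207, 0.482, 0.231], 'tool_rot': [[-0.919, 0.394, -0.001], [0.394, 0.919, -0.001], [0.0, -0.001, -1.0]], 'ft_force': [-0.391, 0.176, -0.27], 'torque': [-0.014, 0.015, 0.011], 'grip_force': 0.0, 'opening': 0.085} 0.0187
top [[0.025, -0.984, 0.175, 0.289], [-0.999, -0.03, -0.03, -0.134], [0.035, -0.174, -0.984, 1.327], [0.0, 0.0, 0.0, 1.0]] 455.5283470676457 317.84110457387266 197.03932201081696 [-0.10660298  0.          0.          0.          0.        ]
clamp [([0.473, 0.105, 0.0], 0.9)]
lane_1 [([0.462, 0.124, 0.041], 0.98), ([0.45, 0.171, 0.043], 0.84), ([0.482, 0.082, 0.044], 0.66), ([0.498, 0.036, 0.041], 0.61)]
lane_4 [([0.462, 0.124, 0.041], 0.98), ([0.45, 0.171, 0.043], 0.84), ([0.482, 0.082, 0.044], 0.66), ([0.498, 0.036, 0.041], 0.61)]
bar_1_mid [([0.438, -0.262, 0.014], 0.58)]
crank_knob [([0.354, 0.258, 0.1], 0.59)]
crank_axis [([0.389, 0.234, 0.102], 0.81), ([0.463, 0.124, 0.044], 0.64
[... 291 characters left out ...]
67896 [-0.1026662  0.         0.         0.         0.       ]
clamp [([0.47, 0.1, -0.003], 0.69), ([0.484, 0.077, 0.04], 0.15)]
lane_1 [([0.448, 0.17, 0.042], 0.89), ([0.498, 0.033, 0.038], 0.83), ([0.464, 0.125, 0.038], 0.66), ([0.481, 0.077, 0.043], 0.58)]
lane_4 [([0.448, 0.17, 0.042], 0.89), ([0.498, 0.033, 0.038], 0.83), ([0.464, 0.125, 0.038], 0.66), ([0.481, 0.077, 0.043], 0.58)]
bar_1_mid [([0.437, -0.263, 0.012], 0.8), ([0.403, -0.173, -0.002], 0.38)]
crank_knob [([0.357, 0.259, 0.096], 0.49)]
crank_axis [([0.391, 0.23, 0.098], 0.57)]
spec_a [([0.657, -0.199, -0.002], 0.65), ([0.404, -0.173, 0.001], 0.64)]
slug []
tape [([0.598, -0.497, -0.0], 0.62), ([0.569, -0.264, 0.014], 0.38)]
```

View pics/top0.png

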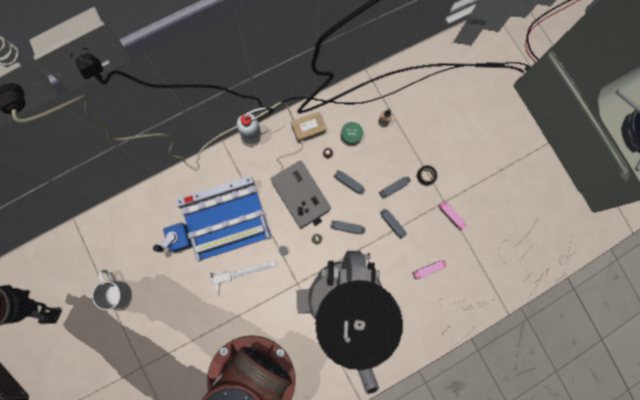

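View pics/side0.png

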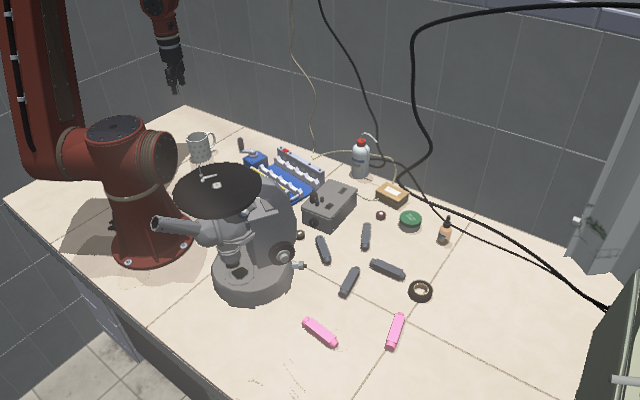

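The top view shows the clamp at about (222,222) with its crank at (165,243) and red mark at (187,199). Four dark bars lie at (349,182), (395,186), (347,228) and (393,223). The pink decoys are at (452,215) and (429,269), a grey box is at (300,193) and the microscope is at (358,322).

```bash
cat > h.py <<'E'
from cell import ctrl, eyes, outline_of, place_of
import cv2, numpy as np
def K(f): return np.array([[f["fx"],0,f["cx"]],[0,f["fy"],f["cy"]],[0,0,1]])
def ray(f,uv):
    p=cv2.undistortPoints(np.array(uv,float).reshape(-1,1,2),K(f),np.array(f["distortion"]))[:,0]
    P=np.array(f["pose"]); d=np.c_[p,np.ones(len(p))]@P[:3,:3].T
    return P[:3,3],d
def onz(f,uv,z):
    o,d=ray(f,uv); return o+d*((z-o[2])/d[:,2])[:,None]
def proj(f,X):
    P=np.linalg.inv(np.array(f["pose"])); r=cv2.Rodrigues(P[:3,:3])[0]
    return cv2.projectPoints(np.array(X,float).reshape(-1,1,3),r,P[:3,3],K(f),np.array(f["distortion"]))[0][:,0]
def tri(f,u,g,v):
    o1,d1=ray(f,u);o2,d2=ray(g,v);d1=d1[0];d2=d2[0]
    a=np.linalg.lstsq(np.c_[d1,-d2],o2-o1,rcond=None)[0]
    return (o1+d1*a[0]+o2+d2*a[1])/2
def bars(f,z=0.024,amin=80):
    out=[]
    img=f["image"].astype(int)
    m=np.zeros(img.shape[:2],bool)
    for d in outline_of("bar_1_mid",f):
        px=d["pixels"]; 
        if px.sum()<amin: continue
        c=img[px].mean(0); 
        v,u=np.nonzero(px); W=onz(f,np.c_[u,v],z)[:,:2]
        (cx,cy),(w,h),a=cv2.minAreaRect(W.astype(np.float32)*1000)
        if w<h: a+=90; w,h=h,w
        out.append((round(d["score"],2),np.round([cx,cy,w,h,(a+90)%180-90],1).tolist(),c.round().tolist()))
    return out
E
python3 - <<'E'
from h import *
t=eyes.grab_frame("top");s=eyes.grab_frame("side")
print("scope top",tri(t,[359,325],s,[217,190]),"box",tri(t,[304,166],s,[343,187]))
for f in (t,s):
    for b in bars(f,0.018): print(b)
    print([(np.round(d["point"],3).tolist(),round(d["score"],2)) for d in place_of("bar_1_mid",f)])
print(onz(t,[[349,182],[395,186],[347,228],[393,223],[305,192],[277,177],[302,163],[330,210],[300,225]],0.03).round(3))
print(onz(t,[[187,199]],0.067))
# lane fit
c=np.array([.473,.103])
L=[np.array(d["point"]) for f in (t,s) for d in place_of("lane_1",f) if d["score"]>.3]
L=np.array(L)[:,:2]; print(L.round(4).tolist())
E
```

```text
scope top [ 0.1877082  -0.26195693  0.30480729] box [ 0.57995046 -0.12630149  0.09781612]
(0.72, [437.3, -260.4, 99.2, 27.3, 82.1], [102.0, 105.0, 110.0])
[([0.437, -0.267, 0.012], 0.82)]
(0.68, [435.0, -265.0, 110.0, 28.5, 80.1], [115.0, 116.0, 120.0])
(0.55, [570.6, -264.6, 119.0, 24.2, 57.2], [125.0, 126.0, 128.0])
[([0.435, -0.263, 0.012], 0.75)]
[[ 0.567 -0.263  0.03 ]
 [ 0.559 -0.398  0.03 ]
 [ 0.432 -0.259  0.03 ]
 [ 0.45  -0.392  0.03 ]
 [ 0.533 -0.135  0.03 ]
 [ 0.575 -0.052  0.03 ]
 [ 0.619 -0.124  0.03 ]
 [ 0.483 -0.209  0.03 ]
 [ 0.437 -0.124  0.03 ]]
[[0.4959887  0.19520045 0.067     ]]
[[0.4489, 0.1745], [0.4603, 0.1243], [0.4986, 0.0331], [0.4839, 0.0816], [0.4811, 0.0769], [0.4453, 0.1707], [0.4954, 0.0313], [0.4622, 0.1246]]
```

Call:
arm_command(
  motion=[
    {"x": -0.035,"y": -0.038,"z": -0.005},
    {"x": -0.035,"y": -0.038,"z": -0.005},
    {"x": -0.035,"y": -0.038,"z": -0.005},
    {"x": -0.035,"y": -0.038,"z": -0.005},
    {"x": -0.035,"y": -0.038,"z": -0.005},
    {"x": -0.035,"y": -0.038,"z": -0.005},
    {"x": -0.035,"y": -0.038,"z": -0.005},
    {"x": -0.035,"y": -0.038,"z": -0.005},
  ],
)

```text
invalid input
```

Call:
arm_command(
  motion=[
    {"x": -0.035,"y": -0.038},
    {"x": -0.035,"y": -0.038},
    {"x": -0.035,"y": -0.038},
    {"x": -0.035,"y": -0.038},
    {"x": -0.035,"y": -0.038},
    {"x": -0.035,"y": -0.038},
    {"x": -0.035,"y": -0.038},
    {},
  ],
)

```text
invalid input
```

```bash
cat >> h.py <<'E'
def wbars(f,z=0.020):
    for b in bars(f,z,500): print(b)
    for l in ["bar_1_mid"]: print([(np.round(d["point"],3).tolist(),round(d["score"],2)) for d in place_of(l,f)])
def st():
    s=ctrl.get_state(); R=np.array(s["tool_rot"])
    print("t",round(s["clock"],2),"pos",np.round(s["ee_pos"],4),"yaw",round(np.degrees(np.arctan2(R[1,0],R[0,0])),2),"tilt",np.round(R[:2,2],3),"q",np.round(s["q"],1),"F",np.round(s["ft_force"],1),"op",round(s["opening"],4),round(s["grip_force"],1))
    return s
E
python3 - <<'E'
from h import *
st(); f=eyes.grab_frame("wrist"); cv2.imwrite("pics/w1.png",f["image"][:,:,::-1]); print(np.round(f["pose"],3).tolist(),f["fx"])
wbars(f)
E
```

```text
t 1.4 pos [0.2068 0.4825 0.2313] yaw 156.8 tilt [ 0. -0.] q [58.8 16.7 -8.8 64.6 -0.  82. ] F [ 0.3 -0.3 -0.3] op 0.0857 0.0
[[0.394, 0.873, 0.286, 0.135], [0.919, -0.374, -0.124, 0.514], [-0.001, 0.312, -0.95, 0.373], [0.0, 0.0, 0.0, 1.0]] 337.57845774387397
[]
```

View pics/w1.png

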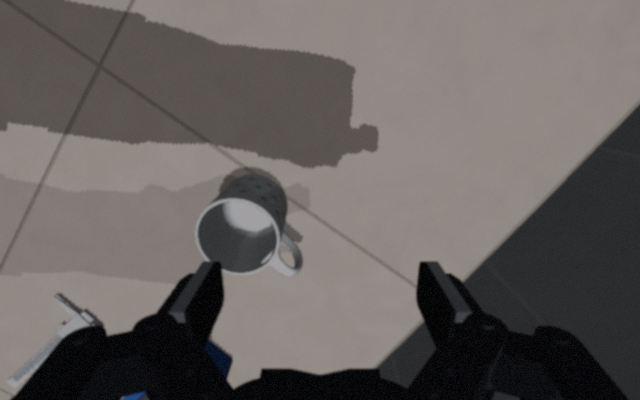

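The moves were refused as invalid, so the wrist view still shows the starting place, with the mug at (240,235). I'll try full rows.

Call:
arm_command(
  motion=[
    {"x": -0.035,"y": -0.038,"z": -0.005,"ax": 0,"ay": 0,"az": 0},
    {"x": -0.035,"y": -0.038,"z": -0.005,"ax": 0,"ay": 0,"az": 0},
    {"x": -0.035,"y": -0.038,"z": -0.005,"ax": 0,"ay": 0,"az": 0},
    {"x": -0.035,"y": -0.038,"z": -0.005,"ax": 0,"ay": 0,"az": 0},
    {"x": -0.035,"y": -0.038,"z": -0.005,"ax": 0,"ay": 0,"az": 0},
    {"x": -0.035,"y": -0.038,"z": -0.005,"ax": 0,"ay": 0,"az": 0},
    {"x": -0.035,"y": -0.038,"z": -0.005,"ax": 0,"ay": 0,"az": 0},
    {"x": -0.035,"y": -0.038,"z": -0.005,"ax": 0,"ay": 0,"az": 0},
  ],
)

```text
clock: 2.55
ee_pos: [0.3448, 0.0913, 0.2717]
tool_rot: [[-0.919, 0.394, 0.001], [0.394, 0.919, 0.0], [-0.001, 0.001, -1.0]]
ft_force: [1.0, 0.1, -0.3]
opening: 0.0853
grip_force: 0.0
```

Call:
arm_command(
  motion=[
    {"x": -0.035,"y": -0.038,"z": 0,"ax": 0,"ay": 0,"az": 0},
    {"x": -0.035,"y": -0.038,"z": 0,"ax": 0,"ay": 0,"az": 0},
    {"x": -0.035,"y": -0.038,"z": 0,"ax": 0,"ay": 0,"az": 0},
    {"x": -0.035,"y": -0.038,"z": 0,"ax": 0,"ay": 0,"az": 0},
    {"x": -0.035,"y": -0.038,"z": 0,"ax": 0,"ay": 0,"az": 0},
    {"x": -0.035,"y": -0.038,"z": 0,"ax": 0,"ay": 0,"az": 0},
    {"x": -0.035,"y": -0.03,"z": 0,"ax": 0,"ay": 0,"az": 0},
    {"x": 0,"y": 0,"z": 0,"ax": 0,"ay": 0,"az": 0},
  ],
)

```text
clock: 3.55
ee_pos: [0.4687, -0.2434, 0.2705]
tool_rot: [[-0.918, 0.396, -0.0], [0.396, 0.918, -0.0], [0.0, -0.0, -1.0]]
ft_force: [-0.4, 0.7, -0.4]
opening: 0.0852
grip_force: 0.0
```

```bash
python3 - <<'E'
from h import *
st(); f=eyes.grab_frame("wrist"); cv2.imwrite("pics/w2.png",f["image"][:,:,::-1]); print(np.round(f["pose"],3).tolist())
wbars(f)
E
```

```text
t 3.55 pos [ 0.4687 -0.2434  0.2705] yaw 156.66 tilt [-0. -0.] q [-35.4  16.   -3.8  70.2  -0.  -12. ] F [-0.4  0.7 -0.4] op 0.0852 0.0
[[0.397, 0.872, 0.286, 0.397], [0.918, -0.377, -0.125, -0.212], [-0.001, 0.312, -0.95, 0.412], [0.0, 0.0, 0.0, 1.0]]
(0.8, [437.4, -263.2, 100.0, 26.9, 80.9], [49.0, 50.0, 55.0])
[([0.436, -0.263, 0.009], 0.64)]
```

View pics/w2.png

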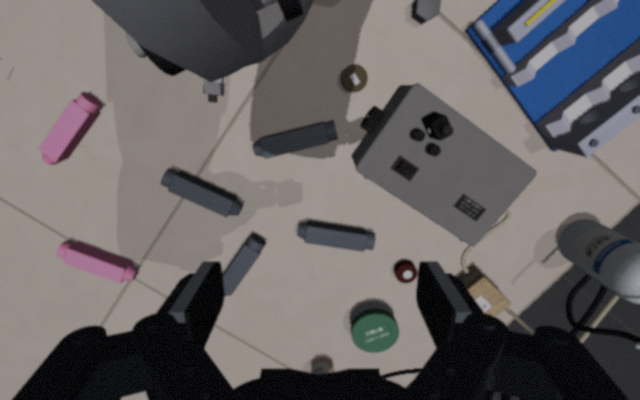

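The wrist view shows bar C at (295,139), D at (200,192), B at (240,265) and A at (337,236), with the pink bars at (70,128) and (95,262). I'll enlarge the crop to see the ends.

```bash
python3 - <<'E'
import cv2,numpy as np
i=cv2.imread("pics/w2.png")
cr=lambda c,w=50,h=37:cv2.resize(i[c[1]-h:c[1]+h,c[0]-w:c[0]+w],(400,296),interpolation=cv2.INTER_CUBIC)
o=np.vstack([np.hstack([cr((295,139)),cr((200,192))]),np.hstack([cr((240,265)),cr((337,236))])])
cv2.imwrite("pics/w2c.png",np.clip(o.astype(float)*1.6,0,255).astype(np.uint8))
E
```

```text
(no output)
```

View pics/w2c.png

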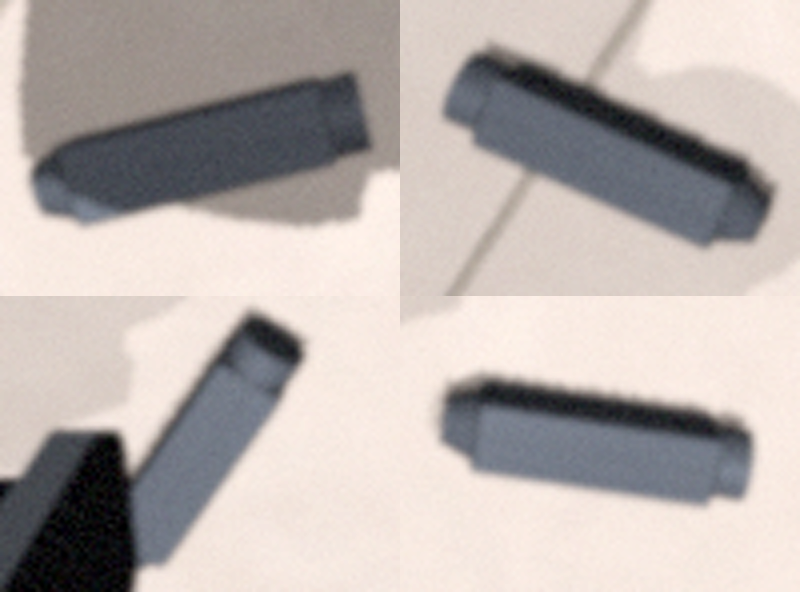

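Seen close up, the chamfered ends show: C's is at image left, D's at the lower right, A's at the left and B's at the lower left (its square end is at the top). I'll segment all four for pose and check clearance to the box.

```bash
cat >> h.py <<'E'
def seg(f,near,z=0.016,r=0.075):
    "dark-blue blob around world xy 'near': centre, length, angle"
    i=cv2.GaussianBlur(f["image"],(3,3),0).astype(int); m=((i.max(2)<75)).astype(np.uint8)
    n,lab,s,c=cv2.connectedComponentsWithStats(m)
    uv=proj(f,[near[0],near[1],z])[0]; u,v=int(uv[0]),int(uv[1])
    L=np.bincount(lab[v-3:v+4,u-3:u+4].ravel(),minlength=n); L[0]=0; k=L.argmax()
    y,x=np.nonzero(lab==k); W=onz(f,np.c_[x,y],z)[:,:2]
    (cx,cy),(w,h),a=cv2.minAreaRect((W*1000).astype(np.float32))
    if w<h: a+=90;w,h=h,w
    return np.round([cx,cy,w,h,(a+90)%180-90],1).tolist()
def go(xy,z,yaw,n=None):
    "tool-frame shift then turn needed"
    s=ctrl.get_state();R=np.array(s["tool_rot"]);d=R.T@(np.array([*xy,z])-s["ee_pos"])
    y0=np.degrees(np.arctan2(R[1,0],R[0,0])); dy=(yaw-y0+180)%360-180
    j6=180+np.degrees(np.arctan2(xy[1],xy[0]))-yaw
    c,q=np.cos(np.radians(dy)),np.sin(np.radians(dy))
    print("shift",np.round(d,4),"az",round(-dy,1),"j6 end",round((j6+180)%360-180,1), "shift if turned first", np.round([c*d[0]-q*d[1],q*d[0]+c*d[1],d[2]],4))
E
python3 - <<'E'
from h import *
f=eyes.grab_frame("wrist")
print(np.array(f["image"])[[139,192,265,236,160],[295,200,235,337,330]])
for p in [(.437,-.263),(.45,-.392),(.559,-.398),(.567,-.263)]: print(seg(f,p))
t=eyes.grab_frame("top")
for p in [(.437,-.263),(.45,-.392),(.559,-.398),(.567,-.263)]: print("top",seg(t,p))
for z in (0,.03,.06): print(z,onz(f,[[358,172],[372,118],[465,243],[535,172],[412,85]],z)[:,:2].round(3).tolist())
print(tri(f,[356,158],t,[300,225]),tri(f,[470,228],t,[328,205]), tri(f,[415,85],t,[274,180]))
go((.437,-.264),.12,81)
E
```

```text
[[ 44  45  53]
 [ 64  65  75]
 [ 74  79  86]
 [ 74  80  87]
 [158 150 145]]
[438.7, -262.0, 97.4, 26.6, 80.5]
[451.8, -392.9, 99.2, 30.6, 40.0]
[548.9, -300.0, 991.8, 554.9, 68.4]
[562.7, -260.8, 97.4, 16.5, 60.1]
top [552.0, -194.1, 2177.2, 1324.2, -87.6]
top [552.0, -194.1, 2177.2, 1324.2, -87.6]
top [552.0, -194.1, 2177.2, 1324.2, -87.6]
top [552.0, -194.1, 2177.2, 1324.2, -87.6]
0 [[0.507, -0.205], [0.452, -0.165], [0.656, -0.107], [0.596, 0.002], [0.435, -0.109]]
0.03 [[0.499, -0.205], [0.448, -0.168], [0.637, -0.114], [0.581, -0.013], [0.432, -0.116]]
0.06 [[0.491, -0.205], [0.444, -0.171], [0.618, -0.122], [0.567, -0.029], [0.429, -0.124]]
[ 0.40402247 -0.16689836  0.35608917] [ 0.44872055 -0.18559411  0.32419418] [ 0.48843035 -0.08783374  0.09610123]
shift [ 0.0188 -0.0343  0.1515] az 75.9 j6 end 67.9 shift if turned first [-0.0287 -0.0266  0.1515]
```

Call:
arm_command(
  motion=[
    {"x": 0,"y": 0,"z": 0.015,"ax": 0,"ay": 0,"az": 9.5},
    {"x": 0,"y": 0,"z": 0.015,"ax": 0,"ay": 0,"az": 9.5},
    {"x": 0,"y": 0,"z": 0.015,"ax": 0,"ay": 0,"az": 9.5},
    {"x": 0,"y": 0,"z": 0.015,"ax": 0,"ay": 0,"az": 9.5},
    {"x": 0,"y": 0,"z": 0.015,"ax": 0,"ay": 0,"az": 9.5},
    {"x": 0,"y": 0,"z": 0.015,"ax": 0,"ay": 0,"az": 9.5},
    {"x": 0,"y": 0,"z": 0.015,"ax": 0,"ay": 0,"az": 9.5},
    {"x": 0,"y": 0,"z": 0.015,"ax": 0,"ay": 0,"az": 9.5},
  ],
)

```text
clock: 4.8
ee_pos: [0.468, -0.2399, 0.1513]
tool_rot: [[0.164, 0.986, 0.001], [0.986, -0.164, -0.0], [-0.0, 0.001, -1.0]]
ft_force: [-0.7, 0.1, 1.5]
opening: 0.0854
grip_force: 0.0
```

Call:
arm_command(
  motion=[
    {"x": -0.014,"y": -0.013,"z": 0.01,"ax": 0,"ay": 0,"az": 0},
    {"x": -0.014,"y": -0.013,"z": 0.01,"ax": 0,"ay": 0,"az": 0},
    {"x": 0,"y": 0,"z": 0.02,"ax": 0,"ay": 0,"az": 0},
    {"x": 0,"y": 0,"z": 0.02,"ax": 0,"ay": 0,"az": 0},
    {"x": 0,"y": 0,"z": 0.02,"ax": 0,"ay": 0,"az": 0},
    {"x": 0,"y": 0,"z": 0.02,"ax": 0,"ay": 0,"az": 0},
    {"x": 0,"y": 0,"z": 0.02,"ax": 0,"ay": 0,"az": 0},
    {"x": 0,"y": 0,"z": 0.01,"ax": 0,"ay": 0,"az": 0},
  ],
)

```text
clock: 5.8
ee_pos: [0.4367, -0.2645, 0.0206]
tool_rot: [[0.159, 0.987, -0.001], [0.987, -0.159, 0.0], [0.0, -0.001, -1.0]]
ft_force: [-0.3, 0.4, -0.2]
opening: 0.0851
grip_force: 0.0
```

```bash
python3 - <<'E'
from h import *
st();go((.4375,-.263),.005,80.8)
f=eyes.grab_frame("wrist"); cv2.imwrite("pics/w3.png",f["image"][:,:,::-1]); print(proj(f,[[.4375,-.263,.02]]))
E
```

```text
t 5.8 pos [ 0.4367 -0.2645  0.0206] yaw 80.87 tilt [-0.001  0.   ] q [-39.4  27.9 -27.7  34.4  -0.   59.7] F [-0.3  0.4 -0.2] op 0.0851 0.0
shift [0.0016 0.0006 0.0156] az 0.1 j6 end 68.2 shift if turned first [0.0016 0.0006 0.0156]
[[317.87716039 261.79223924]]
```

View pics/w3.png

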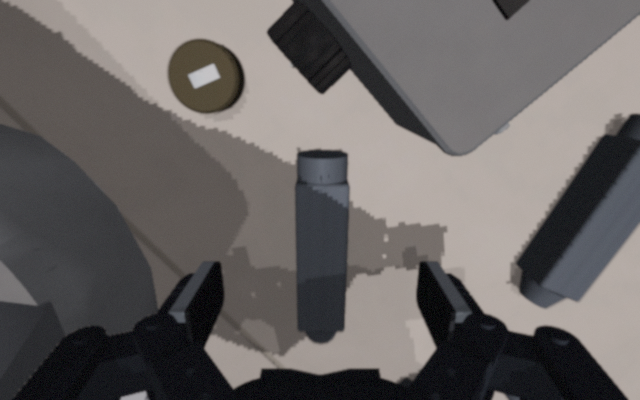

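The bar lies centred between the fingers at column 320. Its square end is up at row 165 and its chamfered end near at row 335, which agrees with the plan.

Call:
arm_command(
  motion=[
    {"x": 0.001,"y": 0,"z": 0.01,"ax": 0,"ay": 0,"az": 0},
    {"x": 0,"y": 0,"z": 0.006,"ax": 0,"ay": 0,"az": 0},
  ],
)

```text
clock: 6.1
ee_pos: [0.4381, -0.2634, 0.0052]
tool_rot: [[0.159, 0.987, 0.0], [0.987, -0.159, -0.0], [-0.0, 0.0, -1.0]]
ft_force: [0.1, -0.1, 0.6]
opening: 0.0853
grip_force: 0.0
```

Call:
arm_command(
  motion=[
    {"x": 0,"y": 0,"z": 0,"ax": 0,"ay": 0,"az": 0},
    {"x": 0,"y": 0,"z": 0,"ax": 0,"ay": 0,"az": 0},
    {"x": 0,"y": 0,"z": 0,"ax": 0,"ay": 0,"az": 0},
    {"x": 0,"y": 0,"z": 0,"ax": 0,"ay": 0,"az": 0},
    {"x": 0,"y": 0,"z": 0,"ax": 0,"ay": 0,"az": 0},
    {"x": 0,"y": 0,"z": 0,"ax": 0,"ay": 0,"az": 0},
  ],
  hand=0.01,
  force=70,
)

```text
clock: 6.85
ee_pos: [0.4383, -0.2635, 0.0058]
tool_rot: [[0.16, 0.987, 0.001], [0.987, -0.16, -0.001], [-0.0, 0.001, -1.0]]
ft_force: [-0.3, 0.4, 4.9]
opening: 0.0221
grip_force: 69.6
```

Call:
arm_command(
  motion=[
    {"x": 0,"y": 0,"z": -0.02,"ax": 0,"ay": 0,"az": 0},
    {"x": 0,"y": 0,"z": -0.04,"ax": 0,"ay": 0,"az": 0},
    {"x": 0,"y": 0,"z": -0.04,"ax": 0,"ay": 0,"az": 0},
    {"x": 0,"y": 0,"z": -0.04,"ax": 0,"ay": 0,"az": 0},
    {"x": 0,"y": 0,"z": -0.03,"ax": 0,"ay": 0,"az": 0},
  ],
)

```text
clock: 7.48
ee_pos: [0.4381, -0.2633, 0.177]
tool_rot: [[0.16, 0.987, 0.001], [0.987, -0.16, -0.001], [-0.001, 0.001, -1.0]]
ft_force: [0.1, 0.2, -2.3]
opening: 0.0226
grip_force: 69.1
```

```bash
cat >> h.py <<'E'
O=np.array([.473,.1025]); YAW=19.8
def cl(x,y):
    a=np.radians(YAW); return O+np.array([x*np.cos(a)-y*np.sin(a),x*np.sin(a)+y*np.cos(a)])
E
python3 - <<'E'
from h import *
st();go(cl(-.015,.075),.20,YAW+180)
E
```

```text
t 7.47 pos [ 0.4381 -0.2633  0.177 ] yaw 80.81 tilt [ 0.001 -0.001] q [-39.2  17.3 -16.4  56.2  -0.   60. ] F [ 0.1  0.2 -2.3] op 0.0226 69.1
shift [ 0.425  -0.0734 -0.0233] az -119.0 j6 end 1.4 shift if turned first [-0.1418  0.4074 -0.0233]
```

Call:
arm_command(
  motion=[
    {"x": 0.05,"y": -0.009,"z": -0.003,"ax": 0,"ay": 0,"az": 0},
    {"x": 0.05,"y": -0.009,"z": -0.003,"ax": 0,"ay": 0,"az": 0},
    {"x": 0.05,"y": -0.009,"z": -0.003,"ax": 0,"ay": 0,"az": 0},
    {"x": 0.05,"y": -0.009,"z": -0.003,"ax": 0,"ay": 0,"az": 0},
    {"x": 0.05,"y": -0.009,"z": -0.003,"ax": 0,"ay": 0,"az": 0},
    {"x": 0.05,"y": -0.009,"z": -0.003,"ax": 0,"ay": 0,"az": 0},
    {"x": 0.05,"y": -0.009,"z": -0.003,"ax": 0,"ay": 0,"az": 0},
    {"x": 0.05,"y": -0.009,"z": -0.003,"ax": 0,"ay": 0,"az": 0},
  ],
)

```text
clock: 8.48
ee_pos: [0.4304, 0.1447, 0.1994]
tool_rot: [[0.16, 0.987, 0.0], [0.987, -0.16, -0.0], [-0.0, 0.0, -1.0]]
ft_force: [0.2, -0.4, -2.6]
opening: 0.0231
grip_force: 46.0
```

Call:
arm_command(
  motion=[
    {"x": 0,"y": 0,"z": 0,"ax": 0,"ay": 0,"az": -9.9},
    {"x": 0,"y": 0,"z": 0,"ax": 0,"ay": 0,"az": -9.9},
    {"x": 0,"y": 0,"z": 0,"ax": 0,"ay": 0,"az": -9.9},
    {"x": 0,"y": 0,"z": 0,"ax": 0,"ay": 0,"az": -9.9},
    {"x": 0,"y": 0,"z": 0,"ax": 0,"ay": 0,"az": -9.9},
    {"x": 0,"y": 0,"z": 0,"ax": 0,"ay": 0,"az": -9.9},
    {"x": 0,"y": 0,"z": 0,"ax": 0,"ay": 0,"az": -9.9},
    {"x": 0,"y": 0,"z": 0,"ax": 0,"ay": 0,"az": -9.9},
  ],
)

```text
clock: 9.48
ee_pos: [0.4305, 0.1431, 0.1992]
tool_rot: [[-0.942, 0.337, -0.001], [0.337, 0.942, -0.0], [0.0, -0.0, -1.0]]
ft_force: [0.0, -0.5, -2.3]
opening: 0.0222
grip_force: 74.4
```

Call:
arm_command(
  motion=[
    {"x": 0,"y": 0,"z": 0,"ax": 0,"ay": 0,"az": -9.9},
    {"x": 0,"y": 0,"z": 0,"ax": 0,"ay": 0,"az": -9.9},
    {"x": 0,"y": 0,"z": 0,"ax": 0,"ay": 0,"az": -9.9},
    {"x": 0,"y": 0,"z": 0,"ax": 0,"ay": 0,"az": -9.9},
    {"x": 0,"y": 0,"z": 0,"ax": 0,"ay": 0,"az": 0},
  ],
)

```text
clock: 10.1
ee_pos: [0.4306, 0.1431, 0.1992]
tool_rot: [[-0.942, -0.335, -0.0], [-0.335, 0.942, -0.0], [0.0, 0.0, -1.0]]
ft_force: [-0.3, -0.1, -2.5]
opening: 0.0225
grip_force: 74.4
```

```bash
python3 - <<'E'
from h import *
st();go(cl(-.015,.075),.075,YAW+180)
f=eyes.grab_frame("wrist"); i=f["image"].copy()
print([(np.round(d["point"],3).tolist(),round(d["score"],2)) for l in ("lane_1","clamp") for d in place_of(l,f)])
for y in (.075,.025,-.025,-.075):
  for x,z in ((.0427,.067),(0,.03),(-.048,.03)):
    p=cl(x,y); u=proj(f,[p[0],p[1],z])[0]
    cv2.circle(i,(int(u[0]),int(u[1])),3,(255,255,0),-1)
cv2.imwrite("pics/w4.png",i[:,:,::-1])
E
```

```text
t 10.1 pos [0.4306 0.1431 0.1992] yaw -160.46 tilt [-0. -0.] q [  9.1  10.3 -22.3  57.5   0.  -10.4] F [-0.3 -0.1 -2.5] op 0.0225 74.4
shift [-0.0112  0.0225  0.1242] az -0.3 j6 end 1.4 shift if turned first [-0.0113  0.0224  0.1242]
[([0.481, 0.08, 0.04], 0.98), ([0.447, 0.174, 0.038], 0.88), ([0.496, 0.034, 0.046], 0.84), ([0.462, 0.127, 0.042], 0.66), ([0.474, 0.103, 0.002], 0.65)]
```

View pics/w4.png

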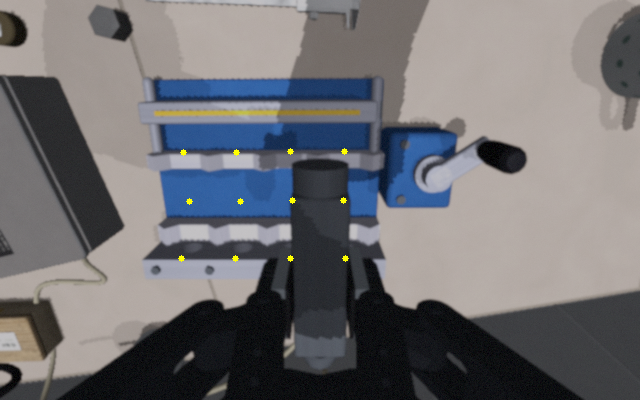

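The grip holds with the chamfer towards the fence, and the lane dots fall close to the saddle valleys and the fence face (row ~260). I'll check the clamp frame once more with a zoom.

```bash
python3 - <<'E'
from h import *
f=eyes.grab_frame("wrist"); i=f["image"][130:290,130:397]
o=cv2.resize(i,None,fx=3,fy=3,interpolation=cv2.INTER_CUBIC); o=np.clip(o.astype(float)*1.5,0,255).astype(np.uint8).copy()
def ln(pts,c):
    u=(proj(f,[[*cl(x,y),z] for x,y,z in pts])-[130,130]+.5)*3
    cv2.polylines(o,[u.astype(np.int32).reshape(-1,1,2)],False,c,1)
for y in (.05,0,-.05): 
    ln([(-.048,y,.041),(-.034,y,.041)],(255,255,0)); ln([(.023,y,.041),(.042,y,.041)],(255,255,0))
ln([(.0427,-.112,.067),(.0427,.112,.067),(.0627,.112,.067),(.0627,-.112,.067),(.0427,-.112,.067)],(255,0,0))
ln([(-.115,-.112,.01),(.07,-.112,.01)],(0,255,0));ln([(-.115,.112,.01),(.07,.112,.01)],(0,255,0))
cv2.imwrite("pics/w5.png",o[:480,:800,::-1])
E
```

```text
(no output)
```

View pics/w5.png

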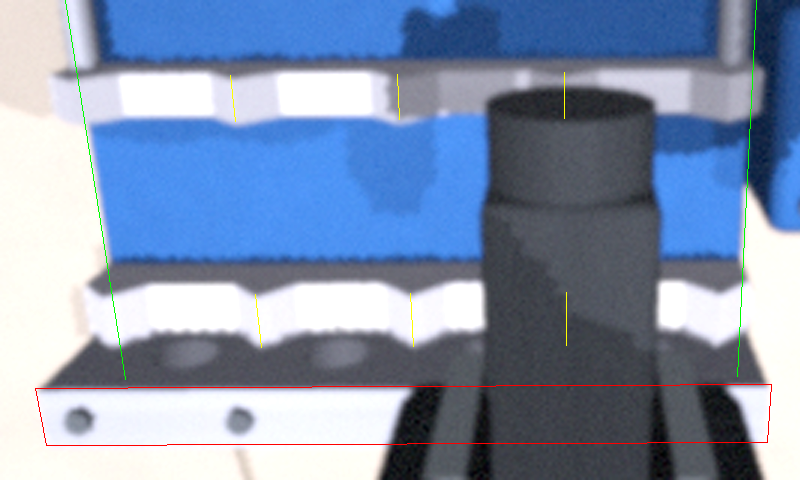

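The overlay fits to about 1 mm, with the fence edges at rows 387 and 443 and the ridge tips on the lines. Next I lower the bar into lane 1, short of the fence.

Call:
arm_command(
  motion=[
    {"x": -0.011,"y": 0.0225,"z": 0.02,"ax": 0,"ay": 0,"az": -0.3},
    {"x": 0,"y": 0,"z": 0.04,"ax": 0,"ay": 0,"az": 0},
    {"x": 0,"y": 0,"z": 0.04,"ax": 0,"ay": 0,"az": 0},
    {"x": 0,"y": 0,"z": 0.03,"ax": 0,"ay": 0,"az": 0},
    {"x": 0,"y": 0,"z": 0.015,"ax": 0,"ay": 0,"az": 0},
    {"x": 0,"y": 0,"z": 0.01,"ax": 0,"ay": 0,"az": 0},
    {"x": 0,"y": 0,"z": 0.006,"ax": 0,"ay": 0,"az": 0},
    {"x": 0,"y": 0,"z": 0,"ax": 0,"ay": 0,"az": 0},
  ],
)

```text
clock: 11.3
ee_pos: [0.4338, 0.168, 0.0384]
tool_rot: [[-0.94, -0.34, 0.0], [-0.34, 0.94, 0.0], [-0.0, 0.0, -1.0]]
ft_force: [-0.3, 0.2, -3.4]
opening: 0.0225
grip_force: 74.4
```

```bash
python3 - <<'E'
from h import *
st();go(cl(0,.075),.036,YAW+180)
E
```

```text
t 11.3 pos [0.4338 0.168  0.0384] yaw -160.12 tilt [0. 0.] q [ 12.2  22.5 -33.7  33.8   0.   -7.7] F [-0.3  0.2 -3.4] op 0.0225 74.4
shift [-0.0147  0.0001  0.0024] az 0.1 j6 end 1.3 shift if turned first [-0.0147  0.0001  0.0024]
```

Call:
arm_command(
  motion=[
    {"x": -0.004,"y": 0,"z": 0.001,"ax": 0,"ay": 0,"az": 0},
    {"x": -0.003,"y": 0,"z": 0.001,"ax": 0,"ay": 0,"az": 0},
    {"x": -0.002,"y": 0,"z": 0,"ax": 0,"ay": 0,"az": 0},
    {"x": -0.002,"y": 0,"z": 0,"ax": 0,"ay": 0,"az": 0},
  ],
)

```text
clock: 11.8
ee_pos: [0.4442, 0.1718, 0.0364]
tool_rot: [[-0.94, -0.34, 0.0], [-0.34, 0.94, 0.0], [-0.0, -0.0, -1.0]]
ft_force: [0.4, -0.3, -2.5]
opening: 0.0222
grip_force: 74.4
```

Call:
arm_command(
  motion=[
    {"x": -0.001,"y": 0,"z": 0,"ax": 0,"ay": 0,"az": 0},
    {"x": -0.001,"y": 0,"z": 0,"ax": 0,"ay": 0,"az": 0},
  ],
)

```text
clock: 12.05
ee_pos: [0.4459, 0.1724, 0.0363]
tool_rot: [[-0.94, -0.34, -0.0], [-0.34, 0.94, -0.0], [0.0, 0.0, -1.0]]
ft_force: [-0.7, 0.6, -3.6]
opening: 0.0225
grip_force: 74.4
```

Call:
arm_command(
  motion=[
    {"x": -0.001,"y": 0,"z": 0,"ax": 0,"ay": 0,"az": 0},
    {"x": -0.001,"y": 0,"z": 0,"ax": 0,"ay": 0,"az": 0},
  ],
)

```text
clock: 12.3
ee_pos: [0.4475, 0.1731, 0.0362]
tool_rot: [[-0.94, -0.341, -0.001], [-0.341, 0.94, -0.0], [0.0, 0.0, -1.0]]
ft_force: [-0.9, -0.0, -2.5]
opening: 0.0219
grip_force: 74.3
```

Call:
arm_command(
  motion=[
    {"x": -0.001,"y": 0,"z": 0,"ax": 0,"ay": 0,"az": 0},
    {"x": -0.001,"y": 0,"z": 0,"ax": 0,"ay": 0,"az": 0},
  ],
)

```text
clock: 12.55
ee_pos: [0.4485, 0.1737, 0.036]
tool_rot: [[-0.94, -0.341, -0.002], [-0.341, 0.94, -0.0], [0.002, 0.001, -1.0]]
ft_force: [-5.1, -0.4, -2.2]
opening: 0.0219
grip_force: 74.4
```

Call:
arm_command(
  motion=[
    {"x": -0.001,"y": 0,"z": 0,"ax": 0,"ay": 0,"az": 0},
    {"x": -0.001,"y": 0,"z": 0,"ax": 0,"ay": 0,"az": 0},
  ],
)

```text
clock: 12.8
ee_pos: [0.4487, 0.1738, 0.0359]
tool_rot: [[-0.94, -0.341, -0.005], [-0.341, 0.94, -0.001], [0.005, 0.0, -1.0]]
ft_force: [-12.5, -3.7, 8.0]
opening: 0.0223
grip_force: 75.6
```

Contact came about 8 mm past the point where a blocked bar stops, so it is fully home. I'll release and fetch bar D.

Call:
arm_command(
  motion=[
    {"x": 0.001,"y": 0,"z": 0,"ax": 0,"ay": 0,"az": 0},
    {"x": 0,"y": 0,"z": 0,"ax": 0,"ay": 0,"az": 0},
    {"x": 0,"y": 0,"z": 0,"ax": 0,"ay": 0,"az": 0},
    {"x": 0,"y": 0,"z": -0.03,"ax": 0,"ay": 0,"az": 0},
    {"x": 0,"y": 0,"z": -0.05,"ax": 0,"ay": 0,"az": 0},
    {"x": 0,"y": 0,"z": -0.05,"ax": 0,"ay": 0,"az": 0},
    {"x": 0,"y": 0,"z": -0.03,"ax": 0,"ay": 0,"az": 0},
  ],
  hand=0.04,
)

```text
clock: 13.68
ee_pos: [0.4517, 0.1743, 0.199]
tool_rot: [[-0.94, -0.34, 0.003], [-0.34, 0.94, 0.001], [-0.004, -0.001, -1.0]]
ft_force: [0.3, -0.1, -0.6]
opening: 0.0401
grip_force: 0.0
```

```bash
python3 - <<'E'
from h import *
st();go((.452,-.393),.16,220)
f=eyes.grab_frame("wrist"); 
for b in bars(f,0.042,300):print(b)
print([(np.round(d["point"],4).tolist(),round(d["score"],2)) for d in place_of("bar_1_mid",f)], cl(0,.075))
E
```

```text
t 13.68 pos [0.4517 0.1743 0.199 ] yaw -160.09 tilt [0.003 0.001] q [ 12.4  13.3 -18.3  58.1  -0.   -7.5] F [ 0.3 -0.1 -0.6] op 0.0401 0.0
shift [ 0.193  -0.5335  0.0386] az -20.1 j6 end -81.0 shift if turned first [ 0.3646 -0.4347  0.0386]
(0.8, [447.2, 172.3, 96.0, 24.6, 19.6], [59.0, 62.0, 70.0])
[([0.4487, 0.1745, 0.0396], 0.62), ([0.482, 0.0834, 0.0427], 0.45)] [0.44759466 0.17306606]
```

Call:
arm_command(
  motion=[
    {"x": 0.0175,"y": -0.0485,"z": 0,"ax": 0,"ay": 0,"az": 0},
    {"x": 0.0175,"y": -0.0485,"z": 0,"ax": 0,"ay": 0,"az": 0},
    {"x": 0.0175,"y": -0.0485,"z": 0,"ax": 0,"ay": 0,"az": 0},
    {"x": 0.0175,"y": -0.0485,"z": 0,"ax": 0,"ay": 0,"az": 0},
    {"x": 0.0175,"y": -0.0485,"z": 0,"ax": 0,"ay": 0,"az": 0},
    {"x": 0.0175,"y": -0.0485,"z": 0,"ax": 0,"ay": 0,"az": 0},
    {"x": 0.0175,"y": -0.0485,"z": 0,"ax": 0,"ay": 0,"az": 0},
    {"x": 0.0175,"y": -0.0485,"z": 0,"ax": 0,"ay": 0,"az": 0},
  ],
  hand=0.085,
)

```text
clock: 14.82
ee_pos: [0.4504, -0.2399, 0.195]
tool_rot: [[-0.94, -0.34, -0.001], [-0.34, 0.94, 0.001], [0.001, 0.001, -1.0]]
ft_force: [-0.0, 0.2, 0.3]
opening: 0.0848
grip_force: 0.0
```

Call:
arm_command(
  motion=[
    {"x": 0.0175,"y": -0.0485,"z": 0,"ax": 0,"ay": 0,"az": 0},
    {"x": 0.0175,"y": -0.0485,"z": 0,"ax": 0,"ay": 0,"az": 0},
    {"x": 0.0175,"y": -0.0485,"z": 0,"ax": 0,"ay": 0,"az": 0},
    {"x": 0,"y": 0,"z": 0.02,"ax": 0,"ay": 0,"az": -10},
    {"x": 0,"y": 0,"z": 0.02,"ax": 0,"ay": 0,"az": -10},
    {"x": 0,"y": 0,"z": 0,"ax": 0,"ay": 0,"az": 0},
  ],
)

```text
clock: 15.58
ee_pos: [0.45, -0.3919, 0.1536]
tool_rot: [[-0.768, -0.64, -0.003], [-0.64, 0.768, 0.004], [0.0, 0.005, -1.0]]
ft_force: [-0.6, 0.4, -0.7]
opening: 0.0847
grip_force: 0.0
```

```bash
python3 - <<'E'
from h import *
st()
f=eyes.grab_frame("wrist"); cv2.imwrite("pics/w6.png",f["image"][:,:,::-1])
wbars(f); b=seg(f,(.452,-.393)); print(b)
go((b[0]/1e3,b[1]/1e3),.0055,b[4]+180)
E
```

```text
t 15.57 pos [ 0.45   -0.3919  0.1536] yaw -140.18 tilt [-0.003  0.004] q [-48.1  27.5  -4.4  58.4  -0.  -87.9] F [-0.6  0.4 -0.7] op 0.0847 0.0
[]
[443.3, -407.6, 72.5, 28.5, 39.8]
shift [ 0.0155 -0.0059  0.1511] az -0.1 j6 end -82.4 shift if turned first [ 0.0155 -0.0059  0.1511]
```

View pics/w6.png

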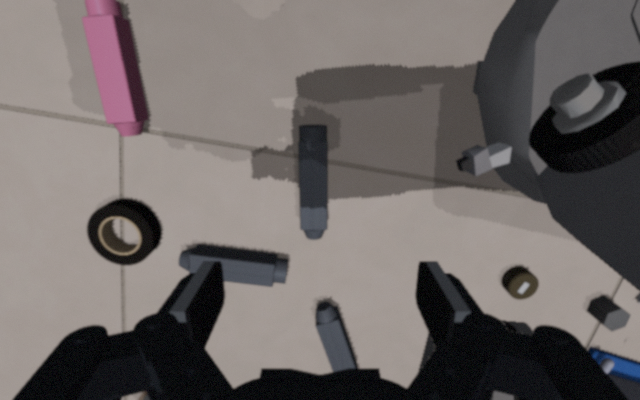

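Bar D lies at column 314, rows 126–238, with the chamfered end near (row 232). B is at (235,265) and A's chamfered tip at (325,305).

```bash
python3 - <<'E'
from h import *
f=eyes.grab_frame("wrist")
a=onz(f,[[313,126]],.022)[0];b=onz(f,[[314,237]],.012)[0];print(a,b,np.linalg.norm(a-b))
c=(a+b)[:2]/2;d=b-a;ang=np.degrees(np.arctan2(d[1],d[0]));print(c,ang);go(c,.0055,ang+180)
# B ends
a=onz(f,[[181,260]],.016)[0];b=onz(f,[[288,268]],.016)[0];d=a-b;print("B",(a+b)/2,np.linalg.norm(d),np.degrees(np.arctan2(d[1],d[0])))
E
```

```text
[ 0.41768997 -0.42965899  0.022     ] [ 0.49644986 -0.3641741   0.012     ] 0.10291448500077911
[ 0.45706992 -0.39691654] 39.74181956494928
shift [-0.0019 -0.0062  0.1514] az 0.0 j6 end -80.7 shift if turned first [-0.0019 -0.0062  0.1514]
B [ 0.56444808 -0.40516271  0.016     ] 0.1009121172433402 -54.97812373887382
```

Call:
arm_command(
  motion=[
    {"x": -0.002,"y": -0.006,"z": 0.03,"ax": 0,"ay": 0,"az": 0},
    {"x": 0,"y": 0,"z": 0.04,"ax": 0,"ay": 0,"az": 0},
    {"x": 0,"y": 0,"z": 0.04,"ax": 0,"ay": 0,"az": 0},
    {"x": 0,"y": 0,"z": 0.03,"ax": 0,"ay": 0,"az": 0},
    {"x": 0,"y": 0,"z": 0,"ax": 0,"ay": 0,"az": 0},
  ],
)

```text
clock: 16.4
ee_pos: [0.4558, -0.3952, 0.015]
tool_rot: [[-0.768, -0.641, -0.002], [-0.641, 0.768, 0.002], [0.0, 0.003, -1.0]]
ft_force: [-0.2, 0.2, 0.9]
opening: 0.085
grip_force: 0.0
```

```bash
python3 - <<'E'
from h import *
st();go((.457,-.397),.0055,219.8)
E
```

```text
t 16.4 pos [ 0.4558 -0.3952  0.015 ] yaw -140.17 tilt [-0.002  0.002] q [-47.9  36.2 -12.6  41.4   0.  -87.7] F [-0.2  0.2  0.9] op 0.085 0.0
shift [ 0.0002 -0.0022  0.0095] az 0.0 j6 end -80.8 shift if turned first [ 0.0002 -0.0022  0.0095]
```

Next: close on it, lift, and work out the way to lane 2.

Call:
arm_command(
  motion=[
    {"x": 0,"y": -0.002,"z": 0.009,"ax": 0,"ay": 0,"az": 0},
  ],
)

```text
clock: 16.52
ee_pos: [0.4592, -0.3992, 0.0091]
tool_rot: [[-0.767, -0.641, 0.002], [-0.641, 0.767, -0.003], [-0.0, -0.003, -1.0]]
ft_force: [0.1, -1.1, 0.6]
opening: 0.0853
grip_force: 0.0
```

Call:
arm_command(
  motion=[
    {"x": 0,"y": 0,"z": 0,"ax": 0,"ay": 0,"az": 0},
    {"x": 0,"y": 0,"z": 0,"ax": 0,"ay": 0,"az": 0},
    {"x": 0,"y": 0,"z": 0,"ax": 0,"ay": 0,"az": 0},
    {"x": 0,"y": 0,"z": 0,"ax": 0,"ay": 0,"az": 0},
    {"x": 0,"y": 0,"z": 0,"ax": 0,"ay": 0,"az": 0},
    {"x": 0,"y": 0,"z": 0,"ax": 0,"ay": 0,"az": 0},
  ],
  hand=0.01,
)

```text
clock: 17.27
ee_pos: [0.458, -0.3981, 0.008]
tool_rot: [[-0.767, -0.642, 0.0], [-0.642, 0.767, -0.0], [0.0, -0.001, -1.0]]
ft_force: [-1.6, 2.4, 6.5]
opening: 0.0226
grip_force: 69.8
```

Call:
arm_command(
  motion=[
    {"x": 0,"y": 0,"z": -0.02,"ax": 0,"ay": 0,"az": 0},
    {"x": 0,"y": 0,"z": -0.04,"ax": 0,"ay": 0,"az": 0},
    {"x": 0,"y": 0,"z": -0.04,"ax": 0,"ay": 0,"az": 0},
    {"x": 0,"y": 0,"z": -0.04,"ax": 0,"ay": 0,"az": 0},
    {"x": 0,"y": 0,"z": -0.04,"ax": 0,"ay": 0,"az": 0},
  ],
)

```text
clock: 17.9
ee_pos: [0.4577, -0.3977, 0.1885]
tool_rot: [[-0.767, -0.641, -0.0], [-0.641, 0.767, 0.0], [0.0, 0.0, -1.0]]
ft_force: [-0.2, -0.7, -2.4]
opening: 0.0222
grip_force: 68.9
```

```bash
python3 - <<'E'
from h import *
st();go(cl(-.015,.025),.19,YAW+180)
E
```

```text
t 17.9 pos [ 0.4577 -0.3977  0.1885] yaw -140.1 tilt [-0.  0.] q [-47.9  26.9   0.1  63.2   0.  -87.8] F [-0.2 -0.7 -2.4] op 0.0222 68.9
shift [-0.3271  0.4026 -0.0014] az 20.1 j6 end -4.8 shift if turned first [-0.1688  0.4905 -0.0014]
```

Call:
arm_command(
  motion=[
    {"x": -0.0327,"y": 0.0403,"z": 0,"ax": 0,"ay": 0,"az": 0},
    {"x": -0.0327,"y": 0.0403,"z": 0,"ax": 0,"ay": 0,"az": 0},
    {"x": -0.0327,"y": 0.0403,"z": 0,"ax": 0,"ay": 0,"az": 0},
    {"x": -0.0327,"y": 0.0403,"z": 0,"ax": 0,"ay": 0,"az": 0},
    {"x": -0.0327,"y": 0.0403,"z": 0,"ax": 0,"ay": 0,"az": 0},
    {"x": -0.0327,"y": 0.0403,"z": 0,"ax": 0,"ay": 0,"az": 0},
    {"x": -0.0327,"y": 0.0403,"z": 0,"ax": 0,"ay": 0,"az": 0},
    {"x": -0.0327,"y": 0.0403,"z": 0,"ax": 0,"ay": 0,"az": 0},
  ],
)

```text
clock: 18.9
ee_pos: [0.4515, 0.0188, 0.1874]
tool_rot: [[-0.767, -0.641, 0.001], [-0.641, 0.767, -0.0], [-0.0, -0.0, -1.0]]
ft_force: [1.1, 0.4, -1.5]
opening: 0.0221
grip_force: 69.2
```

Call:
arm_command(
  motion=[
    {"x": -0.0327,"y": 0.0403,"z": 0,"ax": 0,"ay": 0,"az": 0},
    {"x": -0.0327,"y": 0.0403,"z": 0,"ax": 0,"ay": 0,"az": 0},
    {"x": 0,"y": 0,"z": 0,"ax": 0,"ay": 0,"az": 10},
    {"x": 0,"y": 0,"z": 0,"ax": 0,"ay": 0,"az": 10},
    {"x": 0,"y": 0,"z": 0,"ax": 0,"ay": 0,"az": 0},
    {"x": 0,"y": 0,"z": 0,"ax": 0,"ay": 0,"az": 0},
  ],
)

```text
clock: 19.65
ee_pos: [0.4501, 0.1209, 0.1873]
tool_rot: [[-0.939, -0.344, -0.0], [-0.344, 0.939, 0.0], [0.0, 0.0, -1.0]]
ft_force: [0.7, -0.8, -1.9]
opening: 0.0221
grip_force: 69.4
```

```bash
python3 - <<'E'
from h import *
st();go(cl(-.015,.025),.04,YAW+180)
E
```

```text
t 19.65 pos [0.4501 0.1209 0.1873] yaw -159.89 tilt [-0.  0.] q [  6.   12.1 -21.8  56.1   0.  -14.1] F [ 0.7 -0.8 -1.9] op 0.0221 69.4
shift [-0.0003 -0.      0.1473] az 0.3 j6 end -4.8 shift if turned first [-0.0003 -0.      0.1473]
```

Call:
arm_command(
  motion=[
    {"x": 0,"y": 0,"z": 0.035,"ax": 0,"ay": 0,"az": 0},
    {"x": 0,"y": 0,"z": 0.04,"ax": 0,"ay": 0,"az": 0},
    {"x": 0,"y": 0,"z": 0.035,"ax": 0,"ay": 0,"az": 0},
    {"x": 0,"y": 0,"z": 0.02,"ax": 0,"ay": 0,"az": 0},
    {"x": 0,"y": 0,"z": 0.01,"ax": 0,"ay": 0,"az": 0},
    {"x": 0,"y": 0,"z": 0.006,"ax": 0,"ay": 0,"az": 0},
    {"x": 0,"y": 0,"z": 0,"ax": 0,"ay": 0,"az": 0},
  ],
)

```text
clock: 20.52
ee_pos: [0.4504, 0.121, 0.0415]
tool_rot: [[-0.94, -0.341, 0.0], [-0.341, 0.94, 0.0], [-0.0, -0.0, -1.0]]
ft_force: [-0.1, 0.6, -1.7]
opening: 0.0222
grip_force: 69.4
```

Call:
arm_command(
  motion=[
    {"x": -0.004,"y": 0,"z": 0.002,"ax": 0,"ay": 0,"az": 0},
    {"x": -0.003,"y": 0,"z": 0.001,"ax": 0,"ay": 0,"az": 0},
    {"x": -0.002,"y": 0,"z": 0,"ax": 0,"ay": 0,"az": 0},
  ],
)

```text
clock: 20.9
ee_pos: [0.4591, 0.1242, 0.0385]
tool_rot: [[-0.94, -0.341, 0.001], [-0.341, 0.94, 0.0], [-0.001, -0.0, -1.0]]
ft_force: [-0.7, -0.7, -1.6]
opening: 0.0224
grip_force: 69.4
```

Call:
arm_command(
  motion=[
    {"x": -0.001,"y": 0,"z": 0,"ax": 0,"ay": 0,"az": 0},
    {"x": -0.001,"y": 0,"z": 0,"ax": 0,"ay": 0,"az": 0},
  ],
)

```text
clock: 21.15
ee_pos: [0.4605, 0.1248, 0.0383]
tool_rot: [[-0.94, -0.341, -0.0], [-0.341, 0.94, 0.0], [0.0, 0.0, -1.0]]
ft_force: [-0.5, -0.2, -1.3]
opening: 0.0222
grip_force: 69.4
```

```bash
python3 - <<'E'
from h import *
st();go(cl(0,.025),.038,YAW+180)
E
```

```text
t 21.15 pos [0.4605 0.1248 0.0383] yaw -160.09 tilt [-0.  0.] q [  6.4  23.5 -31.9  34.6   0.  -13.5] F [-0.5 -0.2 -1.3] op 0.0222 69.4
shift [-0.0042 -0.0002  0.0003] az 0.1 j6 end -4.6 shift if turned first [-0.0042 -0.0002  0.0003]
```

Call:
arm_command(
  motion=[
    {"x": -0.002,"y": 0,"z": 0,"ax": 0,"ay": 0,"az": 0},
    {"x": -0.002,"y": 0,"z": 0,"ax": 0,"ay": 0,"az": 0},
  ],
)

```text
clock: 21.4
ee_pos: [0.4645, 0.1261, 0.0383]
tool_rot: [[-0.94, -0.34, 0.0], [-0.34, 0.94, -0.0], [-0.0, -0.0, -1.0]]
ft_force: [-0.7, -0.3, -1.2]
opening: 0.0222
grip_force: 69.4
```

Call:
arm_command(
  motion=[
    {"x": -0.001,"y": 0,"z": 0,"ax": 0,"ay": 0,"az": 0},
    {"x": -0.001,"y": 0,"z": 0,"ax": 0,"ay": 0,"az": 0},
  ],
)

```text
clock: 21.65
ee_pos: [0.4662, 0.1268, 0.0383]
tool_rot: [[-0.94, -0.341, -0.0], [-0.341, 0.94, -0.0], [0.0, 0.0, -1.0]]
ft_force: [0.0, -0.1, -2.2]
opening: 0.0224
grip_force: 69.4
```

Call:
arm_command(
  motion=[
    {"x": -0.001,"y": 0,"z": 0,"ax": 0,"ay": 0,"az": 0},
    {"x": -0.001,"y": 0,"z": 0,"ax": 0,"ay": 0,"az": 0},
  ],
)

```text
clock: 21.9
ee_pos: [0.4674, 0.1274, 0.0381]
tool_rot: [[-0.94, -0.341, -0.001], [-0.341, 0.94, -0.0], [0.001, 0.0, -1.0]]
ft_force: [-3.7, 0.4, -1.2]
opening: 0.0223
grip_force: 69.4
```

Call:
arm_command(
  motion=[
    {"x": -0.001,"y": 0,"z": 0,"ax": 0,"ay": 0,"az": 0},
    {"x": -0.001,"y": 0,"z": 0,"ax": 0,"ay": 0,"az": 0},
  ],
)

```text
clock: 22.15
ee_pos: [0.4675, 0.1275, 0.038]
tool_rot: [[-0.94, -0.34, -0.004], [-0.34, 0.94, -0.002], [0.005, 0.0, -1.0]]
ft_force: [-11.2, -4.3, 7.9]
opening: 0.0223
grip_force: 70.6
```

Call:
arm_command(
  motion=[
    {"x": 0.001,"y": 0,"z": 0,"ax": 0,"ay": 0,"az": 0},
    {"x": 0,"y": 0,"z": 0,"ax": 0,"ay": 0,"az": 0},
    {"x": 0,"y": 0,"z": 0,"ax": 0,"ay": 0,"az": 0},
    {"x": 0,"y": 0,"z": -0.03,"ax": 0,"ay": 0,"az": 0},
    {"x": 0,"y": 0,"z": -0.05,"ax": 0,"ay": 0,"az": 0},
    {"x": 0,"y": 0,"z": -0.05,"ax": 0,"ay": 0,"az": 0},
    {"x": 0,"y": 0,"z": -0.03,"ax": 0,"ay": 0,"az": 0},
    {"x": 0,"y": 0,"z": 0,"ax": 0,"ay": 0,"az": 0},
  ],
  hand=0.036,
)

```text
clock: 23.15
ee_pos: [0.4708, 0.1281, 0.2007]
tool_rot: [[-0.94, -0.341, 0.005], [-0.341, 0.94, 0.001], [-0.005, -0.001, -1.0]]
ft_force: [-0.0, -0.0, 0.2]
opening: 0.0358
grip_force: 0.0
```

```bash
python3 - <<'E'
from h import *
st();go((.564,-.263),.2,60)
f=eyes.grab_frame("wrist"); 
for b in bars(f,0.042,300):print(b)
print([(np.round(d["point"],4).tolist(),round(d["score"],2)) for d in place_of("bar_1_mid",f)], cl(0,.025))
t=eyes.grab_frame("top"); wbars(t)
s=eyes.grab_frame("side"); wbars(s)
E
```

```text
t 23.15 pos [0.4708 0.1281 0.2007] yaw -160.09 tilt [0.005 0.001] q [  6.6  13.6 -17.7  58.4   0.  -13.3] F [-0.  -0.   0.2] op 0.0358 0.0
shift [ 0.0456 -0.3994  0.0009] az 139.9 j6 end 95.0 shift if turned first [-0.2921  0.2762  0.0009]
(0.63, [446.6, 172.4, 95.0, 27.6, 19.8], [57.0, 61.0, 68.0])
[([0.4485, 0.1732, 0.0407], 0.68)] [0.46453155 0.12602202]
[([0.448, 0.169, 0.045], 0.52)]
[([0.448, 0.174, 0.038], 0.56)]
```

Call:
arm_command(
  motion=[
    {"x": 0.0057,"y": -0.05,"z": 0,"ax": 0,"ay": 0,"az": 0},
    {"x": 0.0057,"y": -0.05,"z": 0,"ax": 0,"ay": 0,"az": 0},
    {"x": 0.0057,"y": -0.05,"z": 0,"ax": 0,"ay": 0,"az": 0},
    {"x": 0.0057,"y": -0.05,"z": 0,"ax": 0,"ay": 0,"az": 0},
    {"x": 0.0057,"y": -0.05,"z": 0,"ax": 0,"ay": 0,"az": 0},
    {"x": 0.0057,"y": -0.05,"z": 0,"ax": 0,"ay": 0,"az": 0},
    {"x": 0.0057,"y": -0.05,"z": 0,"ax": 0,"ay": 0,"az": 0},
    {"x": 0.0057,"y": -0.05,"z": 0,"ax": 0,"ay": 0,"az": 0},
  ],
  hand=0.085,
)

```text
clock: 24.6
ee_pos: [0.5624, -0.2654, 0.1979]
tool_rot: [[-0.94, -0.34, -0.0], [-0.34, 0.94, 0.0], [0.0, 0.0, -1.0]]
ft_force: [0.6, 0.5, 0.9]
opening: 0.0851
grip_force: 0.0
```

Call:
arm_command(
  motion=[
    {"x": 0,"y": 0,"z": 0,"ax": 0,"ay": 0,"az": 10},
    {"x": 0,"y": 0,"z": 0,"ax": 0,"ay": 0,"az": 10},
    {"x": 0,"y": 0,"z": 0,"ax": 0,"ay": 0,"az": 10},
    {"x": 0,"y": 0,"z": 0,"ax": 0,"ay": 0,"az": 10},
    {"x": 0,"y": 0,"z": 0,"ax": 0,"ay": 0,"az": 10},
    {"x": 0,"y": 0,"z": 0,"ax": 0,"ay": 0,"az": 10},
    {"x": 0,"y": 0,"z": 0,"ax": 0,"ay": 0,"az": 10},
    {"x": 0,"y": 0,"z": 0,"ax": 0,"ay": 0,"az": 10},
  ],
)

```text
clock: 25.6
ee_pos: [0.5622, -0.2637, 0.1978]
tool_rot: [[-0.494, 0.87, -0.001], [0.87, 0.494, 0.0], [0.001, -0.0, -1.0]]
ft_force: [-0.4, -1.4, 0.1]
opening: 0.0848
grip_force: 0.0
```

Call:
arm_command(
  motion=[
    {"x": 0,"y": 0,"z": 0.008,"ax": 0,"ay": 0,"az": 10},
    {"x": 0,"y": 0,"z": 0.008,"ax": 0,"ay": 0,"az": 10},
    {"x": 0,"y": 0,"z": 0.008,"ax": 0,"ay": 0,"az": 10},
    {"x": 0,"y": 0,"z": 0.008,"ax": 0,"ay": 0,"az": 10},
    {"x": 0,"y": 0,"z": 0.008,"ax": 0,"ay": 0,"az": 10},
    {"x": 0,"y": 0,"z": 0.008,"ax": 0,"ay": 0,"az": 10},
    {"x": 0,"y": 0,"z": 0,"ax": 0,"ay": 0,"az": 0},
  ],
)

```text
clock: 26.48
ee_pos: [0.5618, -0.2635, 0.1494]
tool_rot: [[0.5, 0.866, -0.001], [0.866, -0.5, 0.001], [0.0, -0.002, -1.0]]
ft_force: [-0.1, 0.3, 0.4]
opening: 0.0847
grip_force: 0.0
```

```bash
python3 - <<'E'
from h import *
st()
f=eyes.grab_frame("wrist"); cv2.imwrite("pics/w7.png",f["image"][:,:,::-1])
wbars(f); print(seg(f,(.565,-.263)))
E
```

```text
t 26.48 pos [ 0.5618 -0.2635  0.1494] yaw 59.97 tilt [-0.001  0.001] q [-31.9  30.1  -0.8  59.2   0.   88.2] F [-0.1  0.3  0.4] op 0.0847 0.0
[]
[565.4, -278.6, 74.8, 25.0, 57.5]
```

View pics/w7.png

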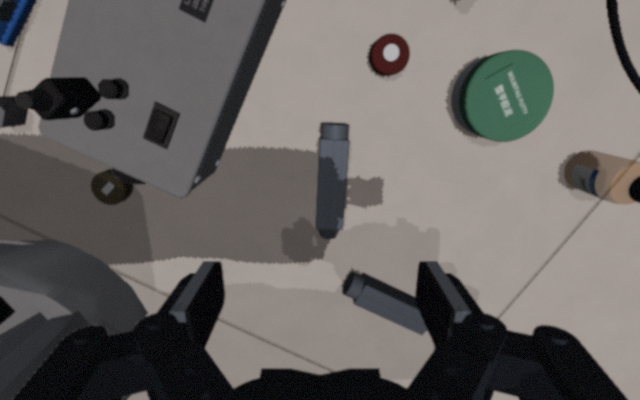

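Bar A runs from (335,124), its square end, to (328,237), its chamfered tip. B's square end is at (352,284).

```bash
python3 - <<'E'
from h import *
f=eyes.grab_frame("wrist")
a=onz(f,[[335.5,124]],.022)[0];b=onz(f,[[328,237]],.012)[0];print(a,b,np.linalg.norm((a-b)[:2]))
c=(a+b)[:2]/2;d=a-b;ang=np.degrees(np.arctan2(d[1],d[0]));print(c,ang);go(c,.0055,ang)
E
```

```text
[ 0.60079534 -0.22475114  0.022     ] [ 0.54571546 -0.31064944  0.012     ] 0.10204073959385472
[ 0.5732554  -0.26770029] 57.331112822902625
shift [0.0021 0.0111 0.1451] az 2.7 j6 end 97.6 shift if turned first [0.0026 0.011  0.1451]
```

Call:
arm_command(
  motion=[
    {"x": 0,"y": 0,"z": 0.01,"ax": 0,"ay": 0,"az": 2.7},
    {"x": 0,"y": 0.011,"z": 0.03,"ax": 0,"ay": 0,"az": 0},
    {"x": 0,"y": 0,"z": 0.04,"ax": 0,"ay": 0,"az": 0},
    {"x": 0,"y": 0,"z": 0.04,"ax": 0,"ay": 0,"az": 0},
    {"x": 0,"y": 0,"z": 0.02,"ax": 0,"ay": 0,"az": 0},
    {"x": 0,"y": 0,"z": 0,"ax": 0,"ay": 0,"az": 0},
    {"x": 0,"y": 0,"z": 0,"ax": 0,"ay": 0,"az": 0},
  ],
)

```text
clock: 27.55
ee_pos: [0.5724, -0.2702, 0.0115]
tool_rot: [[0.541, 0.841, 0.001], [0.841, -0.541, -0.001], [-0.0, 0.002, -1.0]]
ft_force: [0.7, -1.4, -0.2]
opening: 0.0851
grip_force: 0.0
```

Call:
arm_command(
  motion=[
    {"x": 0,"y": 0,"z": 0,"ax": 0,"ay": 0,"az": 0},
    {"x": 0,"y": 0,"z": 0,"ax": 0,"ay": 0,"az": 0},
    {"x": 0,"y": 0,"z": 0,"ax": 0,"ay": 0,"az": 0},
    {"x": 0,"y": 0,"z": 0,"ax": 0,"ay": 0,"az": 0},
    {"x": 0,"y": 0,"z": 0,"ax": 0,"ay": 0,"az": 0},
    {"x": 0,"y": 0,"z": 0,"ax": 0,"ay": 0,"az": 0},
  ],
  hand=0.01,
)

```text
clock: 28.3
ee_pos: [0.5718, -0.2699, 0.0109]
tool_rot: [[0.542, 0.841, 0.0], [0.841, -0.542, -0.0], [-0.0, 0.001, -1.0]]
ft_force: [-1.3, 1.1, 7.2]
opening: 0.0221
grip_force: 69.7
```

Call:
arm_command(
  motion=[
    {"x": 0,"y": 0,"z": -0.02,"ax": 0,"ay": 0,"az": 0},
    {"x": 0,"y": 0,"z": -0.04,"ax": 0,"ay": 0,"az": 0},
    {"x": 0,"y": 0,"z": -0.04,"ax": 0,"ay": 0,"az": 0},
    {"x": 0,"y": 0,"z": -0.04,"ax": 0,"ay": 0,"az": 0},
    {"x": 0,"y": 0,"z": -0.04,"ax": 0,"ay": 0,"az": 0},
    {"x": 0,"y": 0,"z": 0,"ax": 0,"ay": 0,"az": 0},
  ],
)

```text
clock: 29.05
ee_pos: [0.5731, -0.2707, 0.1934]
tool_rot: [[0.542, 0.841, 0.005], [0.841, -0.542, -0.003], [0.0, 0.005, -1.0]]
ft_force: [1.2, 0.6, -2.6]
opening: 0.0217
grip_force: 69.1
```

```bash
python3 - <<'E'
from h import *
st();go(cl(-.015,-.025),.19,YAW+180)
E
```

```text
t 29.05 pos [ 0.5731 -0.2707  0.1934] yaw 57.21 tilt [ 0.005 -0.003] q [-31.9  29.6   5.2  65.3  -0.   90.9] F [ 1.2  0.6 -2.6] op 0.0217 69.1
shift [ 0.2324 -0.2756  0.0019] az -142.6 j6 end -10.8 shift if turned first [-0.0172  0.3601  0.0019]
```

Call:
arm_command(
  motion=[
    {"x": 0.0332,"y": -0.0394,"z": 0,"ax": 0,"ay": 0,"az": 0},
    {"x": 0.0332,"y": -0.0394,"z": 0,"ax": 0,"ay": 0,"az": 0},
    {"x": 0.0332,"y": -0.0394,"z": 0,"ax": 0,"ay": 0,"az": 0},
    {"x": 0.0332,"y": -0.0394,"z": 0,"ax": 0,"ay": 0,"az": 0},
    {"x": 0.0332,"y": -0.0394,"z": 0,"ax": 0,"ay": 0,"az": 0},
    {"x": 0.0332,"y": -0.0394,"z": 0,"ax": 0,"ay": 0,"az": 0},
    {"x": 0.0332,"y": -0.0394,"z": 0,"ax": 0,"ay": 0,"az": 0},
    {"x": 0,"y": 0,"z": 0,"ax": 0,"ay": 0,"az": -10},
  ],
)

```text
clock: 30.05
ee_pos: [0.4633, 0.0779, 0.1891]
tool_rot: [[0.382, 0.924, -0.003], [0.924, -0.382, 0.001], [-0.0, -0.003, -1.0]]
ft_force: [0.1, -1.0, -1.8]
opening: 0.022
grip_force: 69.4
```

Call:
arm_command(
  motion=[
    {"x": 0,"y": 0,"z": 0,"ax": 0,"ay": 0,"az": -10.2},
    {"x": 0,"y": 0,"z": 0,"ax": 0,"ay": 0,"az": -10.2},
    {"x": 0,"y": 0,"z": 0,"ax": 0,"ay": 0,"az": -10.2},
    {"x": 0,"y": 0,"z": 0,"ax": 0,"ay": 0,"az": -10.2},
    {"x": 0,"y": 0,"z": 0,"ax": 0,"ay": 0,"az": -10.2},
    {"x": 0,"y": 0,"z": 0,"ax": 0,"ay": 0,"az": -10.2},
    {"x": 0,"y": 0,"z": 0,"ax": 0,"ay": 0,"az": -10.2},
    {"x": 0,"y": 0,"z": 0,"ax": 0,"ay": 0,"az": -10.2},
  ],
)

```text
clock: 31.05
ee_pos: [0.4647, 0.075, 0.189]
tool_rot: [[-0.858, 0.513, -0.002], [0.513, 0.858, -0.0], [0.002, -0.001, -1.0]]
ft_force: [-0.3, 0.2, -1.7]
opening: 0.022
grip_force: 69.4
```

Call:
arm_command(
  motion=[
    {"x": 0,"y": 0,"z": 0,"ax": 0,"ay": 0,"az": -10.2},
    {"x": 0,"y": 0,"z": 0,"ax": 0,"ay": 0,"az": -10.2},
    {"x": 0,"y": 0,"z": 0,"ax": 0,"ay": 0,"az": -10.2},
    {"x": 0,"y": 0,"z": 0,"ax": 0,"ay": 0,"az": -10.2},
    {"x": 0,"y": 0,"z": 0,"ax": 0,"ay": 0,"az": -10.2},
    {"x": 0,"y": 0,"z": 0,"ax": 0,"ay": 0,"az": 0},
    {"x": 0,"y": 0,"z": 0,"ax": 0,"ay": 0,"az": 0},
  ],
)

```text
clock: 31.92
ee_pos: [0.4652, 0.075, 0.1897]
tool_rot: [[-0.942, -0.335, -0.001], [-0.335, 0.942, 0.0], [0.001, 0.0, -1.0]]
ft_force: [-1.1, 0.6, -1.6]
opening: 0.022
grip_force: 69.4
```

```bash
python3 - <<'E'
from h import *
st();go(cl(-.013,-.025),.044,YAW+180)
E
```

```text
t 31.93 pos [0.4652 0.075  0.1897] yaw -160.42 tilt [-0.001  0.   ] q [  0.3  12.6 -20.8  56.7   0.  -19.3] F [-1.1  0.6 -1.6] op 0.022 69.4
shift [-0.0038 -0.0018  0.1457] az -0.2 j6 end -10.8 shift if turned first [-0.0038 -0.0018  0.1457]
```

Call:
arm_command(
  motion=[
    {"x": -0.004,"y": -0.002,"z": 0.035,"ax": 0,"ay": 0,"az": -0.2},
    {"x": 0,"y": 0,"z": 0.04,"ax": 0,"ay": 0,"az": 0},
    {"x": 0,"y": 0,"z": 0.035,"ax": 0,"ay": 0,"az": 0},
    {"x": 0,"y": 0,"z": 0.02,"ax": 0,"ay": 0,"az": 0},
    {"x": 0,"y": 0,"z": 0.01,"ax": 0,"ay": 0,"az": 0},
    {"x": 0,"y": 0,"z": 0.005,"ax": 0,"ay": 0,"az": 0},
    {"x": 0,"y": 0,"z": 0,"ax": 0,"ay": 0,"az": 0},
  ],
)

```text
clock: 32.8
ee_pos: [0.4703, 0.0745, 0.0456]
tool_rot: [[-0.94, -0.342, 0.0], [-0.342, 0.94, 0.0], [-0.0, -0.0, -1.0]]
ft_force: [0.1, -0.4, -1.4]
opening: 0.0222
grip_force: 69.4
```

Call:
arm_command(
  motion=[
    {"x": -0.003,"y": 0,"z": 0.002,"ax": 0,"ay": 0,"az": 0},
    {"x": -0.003,"y": 0,"z": 0.001,"ax": 0,"ay": 0,"az": 0},
    {"x": -0.002,"y": 0,"z": 0,"ax": 0,"ay": 0,"az": 0},
  ],
)

```text
clock: 33.17
ee_pos: [0.478, 0.0773, 0.0425]
tool_rot: [[-0.94, -0.342, 0.0], [-0.342, 0.94, 0.0], [-0.0, -0.0, -1.0]]
ft_force: [-1.0, -0.6, -2.9]
opening: 0.0223
grip_force: 69.4
```

```bash
python3 - <<'E'
from h import *
st();go(cl(0,-.025),.041,YAW+180)
E
```

```text
t 33.17 pos [0.478  0.0773 0.0425] yaw -159.99 tilt [0. 0.] q [  0.5  23.8 -30.6  35.6  -0.  -19.5] F [-1.  -0.6 -2.9] op 0.0223 69.4
shift [-0.0039  0.0004  0.0015] az 0.2 j6 end -10.5 shift if turned first [-0.0039  0.0004  0.0015]
```

Call:
arm_command(
  motion=[
    {"x": -0.002,"y": 0,"z": 0.001,"ax": 0,"ay": 0,"az": 0},
    {"x": -0.002,"y": 0,"z": 0,"ax": 0,"ay": 0,"az": 0},
  ],
)

```text
clock: 33.42
ee_pos: [0.4814, 0.0786, 0.0412]
tool_rot: [[-0.94, -0.342, -0.0], [-0.342, 0.94, -0.0], [0.0, 0.0, -1.0]]
ft_force: [0.0, -0.4, -1.5]
opening: 0.0223
grip_force: 69.4
```

Call:
arm_command(
  motion=[
    {"x": -0.001,"y": 0,"z": 0,"ax": 0,"ay": 0,"az": 0},
    {"x": -0.001,"y": 0,"z": 0,"ax": 0,"ay": 0,"az": 0},
  ],
)

```text
clock: 33.67
ee_pos: [0.4832, 0.0793, 0.0413]
tool_rot: [[-0.94, -0.342, -0.0], [-0.342, 0.94, 0.0], [0.0, 0.0, -1.0]]
ft_force: [-0.8, -0.1, -2.4]
opening: 0.0223
grip_force: 69.4
```

Call:
arm_command(
  motion=[
    {"x": -0.001,"y": 0,"z": 0,"ax": 0,"ay": 0,"az": 0},
    {"x": -0.001,"y": 0,"z": 0,"ax": 0,"ay": 0,"az": 0},
  ],
)

```text
clock: 33.92
ee_pos: [0.4843, 0.08, 0.0411]
tool_rot: [[-0.94, -0.342, -0.001], [-0.342, 0.94, 0.0], [0.001, 0.001, -1.0]]
ft_force: [-3.0, -0.4, -2.4]
opening: 0.0223
grip_force: 69.4
```

Call:
arm_command(
  motion=[
    {"x": -0.001,"y": 0,"z": 0,"ax": 0,"ay": 0,"az": 0},
    {"x": -0.001,"y": 0,"z": 0,"ax": 0,"ay": 0,"az": 0},
  ],
)

```text
clock: 34.17
ee_pos: [0.4849, 0.0804, 0.0409]
tool_rot: [[-0.94, -0.342, -0.004], [-0.342, 0.94, -0.001], [0.004, 0.001, -1.0]]
ft_force: [-9.9, -2.8, 4.3]
opening: 0.0223
grip_force: 70.2
```

Call:
arm_command(
  motion=[
    {"x": 0.001,"y": 0,"z": 0,"ax": 0,"ay": 0,"az": 0},
    {"x": 0,"y": 0,"z": 0,"ax": 0,"ay": 0,"az": 0},
    {"x": 0,"y": 0,"z": 0,"ax": 0,"ay": 0,"az": 0},
    {"x": 0,"y": 0,"z": -0.03,"ax": 0,"ay": 0,"az": 0},
    {"x": 0,"y": 0,"z": -0.05,"ax": 0,"ay": 0,"az": 0},
    {"x": 0,"y": 0,"z": -0.05,"ax": 0,"ay": 0,"az": 0},
    {"x": 0,"y": 0,"z": -0.03,"ax": 0,"ay": 0,"az": 0},
    {"x": 0,"y": 0,"z": 0,"ax": 0,"ay": 0,"az": 0},
  ],
  hand=0.036,
)

```text
clock: 35.17
ee_pos: [0.4879, 0.0803, 0.2037]
tool_rot: [[-0.94, -0.342, 0.005], [-0.342, 0.94, 0.0], [-0.005, -0.002, -1.0]]
ft_force: [0.7, -0.2, -1.2]
opening: 0.0359
grip_force: 0.0
```

```bash
python3 - <<'E'
from h import *
st();go((.564,-.405),.2,125)
f=eyes.grab_frame("wrist"); cv2.imwrite("pics/w8.png",f["image"][:,:,::-1])
print([(np.round(d["point"],4).tolist(),round(d["score"],2)) for d in place_of("bar_1_mid",f)], cl(0,-.025))
for b in bars(f,0.042,300):print(b)
E
```

```text
t 35.17 pos [0.4879 0.0803 0.2037] yaw -159.99 tilt [0.005 0.   ] q [  0.9  14.1 -16.5  59.   -0.  -19.1] F [ 0.7 -0.2 -1.2] op 0.0359 0.0
shift [ 0.0945 -0.4821  0.0041] az 75.0 j6 end 19.3 shift if turned first [-0.4412 -0.216   0.0041]
[([0.443, 0.1724, 0.0384], 0.68)] [0.48146845 0.07897798]
(0.81, [446.7, 172.7, 94.4, 32.0, 19.1], [80.0, 84.0, 93.0])
```

View pics/w8.png

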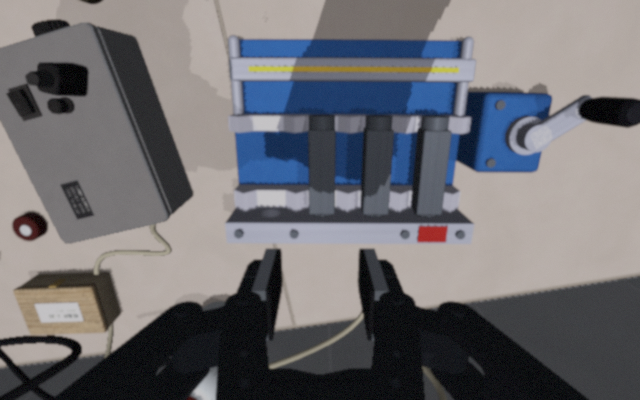

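All three bars sit with their rear ends level (row ~118), and the red mark is at (432,233). Next is bar B.

Call:
arm_command(
  motion=[
    {"x": 0.0095,"y": -0.0482,"z": 0,"ax": 0,"ay": 0,"az": 0},
    {"x": 0.0095,"y": -0.0482,"z": 0,"ax": 0,"ay": 0,"az": 0},
    {"x": 0.0095,"y": -0.0482,"z": 0,"ax": 0,"ay": 0,"az": 0},
    {"x": 0.0095,"y": -0.0482,"z": 0,"ax": 0,"ay": 0,"az": 0},
    {"x": 0.0095,"y": -0.0482,"z": 0,"ax": 0,"ay": 0,"az": 0},
    {"x": 0.0095,"y": -0.0482,"z": 0,"ax": 0,"ay": 0,"az": 0},
    {"x": 0.0095,"y": -0.0482,"z": 0,"ax": 0,"ay": 0,"az": 0},
    {"x": 0.0095,"y": -0.0482,"z": 0,"ax": 0,"ay": 0,"az": 0},
  ],
  hand=0.085,
)

```text
clock: 36.33
ee_pos: [0.546, -0.3093, 0.1996]
tool_rot: [[-0.94, -0.342, -0.002], [-0.342, 0.94, 0.001], [0.001, 0.002, -1.0]]
ft_force: [1.1, 0.5, -0.6]
opening: 0.0852
grip_force: 0.0
```

Call:
arm_command(
  motion=[
    {"x": 0.0095,"y": -0.0482,"z": 0,"ax": 0,"ay": 0,"az": 0},
    {"x": 0.0095,"y": -0.0482,"z": 0,"ax": 0,"ay": 0,"az": 0},
    {"x": 0,"y": 0,"z": 0.01,"ax": 0,"ay": 0,"az": 10},
    {"x": 0,"y": 0,"z": 0.01,"ax": 0,"ay": 0,"az": 10},
    {"x": 0,"y": 0,"z": 0.01,"ax": 0,"ay": 0,"az": 10},
    {"x": 0,"y": 0,"z": 0.01,"ax": 0,"ay": 0,"az": 10},
    {"x": 0,"y": 0,"z": 0.01,"ax": 0,"ay": 0,"az": 10},
    {"x": 0,"y": 0,"z": 0,"ax": 0,"ay": 0,"az": 10},
  ],
)

```text
clock: 37.33
ee_pos: [0.5605, -0.4042, 0.1483]
tool_rot: [[-0.762, 0.647, -0.003], [0.647, 0.762, 0.003], [0.004, 0.0, -1.0]]
ft_force: [-1.0, 0.2, -0.3]
opening: 0.0849
grip_force: 0.0
```

Call:
arm_command(
  motion=[
    {"x": 0,"y": 0,"z": 0,"ax": 0,"ay": 0,"az": 10},
    {"x": 0,"y": 0,"z": 0,"ax": 0,"ay": 0,"az": 5},
    {"x": 0,"y": 0,"z": 0,"ax": 0,"ay": 0,"az": 0},
  ],
)

```text
clock: 37.7
ee_pos: [0.5611, -0.4047, 0.1496]
tool_rot: [[-0.574, 0.819, -0.002], [0.819, 0.574, 0.002], [0.002, -0.001, -1.0]]
ft_force: [0.5, -0.1, -0.4]
opening: 0.0848
grip_force: 0.0
```

```bash
python3 - <<'E'
from h import *
st()
f=eyes.grab_frame("wrist"); cv2.imwrite("pics/w9.png",f["image"][:,:,::-1])
wbars(f); print(seg(f,(.564,-.405)))
E
```

```text
t 37.7 pos [ 0.5611 -0.4047  0.1496] yaw 125.04 tilt [-0.002  0.002] q [-41.8  38.   13.3  65.5  -0.   13.1] F [ 0.5 -0.1 -0.4] op 0.0848 0.0
[]
[557.0, -393.3, 80.0, 26.6, -58.3]
```

View pics/w9.png

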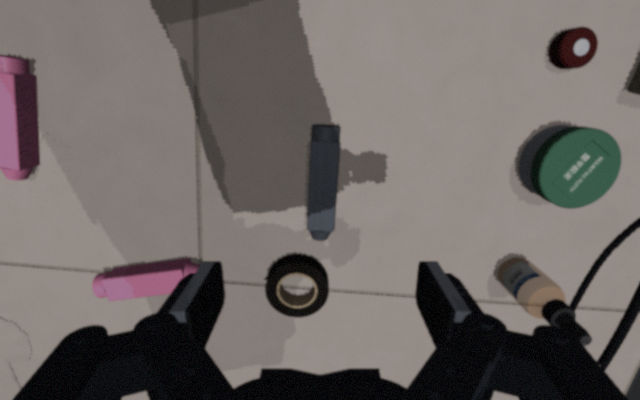

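Bar B runs from (326,124), its square end, to (319,239), its chamfered tip. The tape at (297,285) is clear of the fingers.

```bash
python3 - <<'E'
from h import *
f=eyes.grab_frame("wrist")
a=onz(f,[[326,124]],.022)[0];b=onz(f,[[319,239]],.012)[0];print(a,b,np.linalg.norm((a-b)[:2]))
c=(a+b)[:2]/2;d=a-b;ang=np.degrees(np.arctan2(d[1],d[0]));print(c,ang);go(c,.0055,ang)
t=onz(f,[[297,285]],.01)[0];print(t)
E
```

```text
[ 0.53653917 -0.3592694   0.022     ] [ 0.59163013 -0.44747224  0.012     ] 0.10399401286766953
[ 0.56408465 -0.40337082] 121.98864790226267
shift [-0.0003  0.0031  0.1452] az 3.1 j6 end 22.4 shift if turned first [-1.000e-04  3.100e-03  1.452e-01]
[ 0.60274165 -0.5002221   0.01      ]
```

Call:
arm_command(
  motion=[
    {"x": 0,"y": 0,"z": 0.01,"ax": 0,"ay": 0,"az": 3},
    {"x": 0.002,"y": 0.003,"z": 0.03,"ax": 0,"ay": 0,"az": 0},
    {"x": 0,"y": 0,"z": 0.04,"ax": 0,"ay": 0,"az": 0},
    {"x": 0,"y": 0,"z": 0.04,"ax": 0,"ay": 0,"az": 0},
    {"x": 0,"y": 0,"z": 0.02,"ax": 0,"ay": 0,"az": 0},
    {"x": 0,"y": 0,"z": 0,"ax": 0,"ay": 0,"az": 0},
    {"x": 0,"y": 0,"z": 0,"ax": 0,"ay": 0,"az": 0},
  ],
)

```text
clock: 38.78
ee_pos: [0.5637, -0.4024, 0.0124]
tool_rot: [[-0.53, 0.848, 0.001], [0.848, 0.53, -0.001], [-0.001, 0.0, -1.0]]
ft_force: [-0.0, -0.4, -0.2]
opening: 0.0851
grip_force: 0.0
```

Call:
arm_command(
  motion=[
    {"x": 0,"y": 0,"z": 0.001,"ax": 0,"ay": 0,"az": 0},
    {"x": 0,"y": 0,"z": 0,"ax": 0,"ay": 0,"az": 0},
    {"x": 0,"y": 0,"z": 0,"ax": 0,"ay": 0,"az": 0},
    {"x": 0,"y": 0,"z": 0,"ax": 0,"ay": 0,"az": 0},
    {"x": 0,"y": 0,"z": 0,"ax": 0,"ay": 0,"az": 0},
    {"x": 0,"y": 0,"z": 0,"ax": 0,"ay": 0,"az": 0},
  ],
  hand=0.01,
)

```text
clock: 39.52
ee_pos: [0.5634, -0.4021, 0.011]
tool_rot: [[-0.53, 0.848, 0.001], [0.848, 0.53, -0.001], [-0.001, 0.0, -1.0]]
ft_force: [-0.1, 1.1, 5.3]
opening: 0.0224
grip_force: 69.6
```

Call:
arm_command(
  motion=[
    {"x": 0,"y": 0,"z": -0.02,"ax": 0,"ay": 0,"az": 0},
    {"x": 0,"y": 0,"z": -0.04,"ax": 0,"ay": 0,"az": 0},
    {"x": 0,"y": 0,"z": -0.04,"ax": 0,"ay": 0,"az": 0},
    {"x": 0,"y": 0,"z": -0.04,"ax": 0,"ay": 0,"az": 0},
    {"x": 0,"y": 0,"z": -0.04,"ax": 0,"ay": 0,"az": 0},
    {"x": 0,"y": 0,"z": 0,"ax": 0,"ay": 0,"az": 0},
  ],
)

```text
clock: 40.28
ee_pos: [0.5645, -0.403, 0.1936]
tool_rot: [[-0.53, 0.848, 0.004], [0.848, 0.53, -0.004], [-0.005, 0.002, -1.0]]
ft_force: [-0.2, -0.2, -2.9]
opening: 0.0217
grip_force: 68.9
```

```bash
python3 - <<'E'
from h import *
st();go(cl(-.014,-.075),.19,YAW+180)
E
```

```text
t 40.27 pos [ 0.5645 -0.403   0.1936] yaw 122.01 tilt [ 0.004 -0.004] q [-41.6  36.6  17.3  70.5   0.   16.4] F [-0.2 -0.2 -2.9] op 0.0217 68.9
shift [0.4068 0.1608 0.0017] az -77.8 j6 end -16.6 shift if turned first [-0.0712  0.4316  0.0017]
```

Call:
arm_command(
  motion=[
    {"x": 0.0452,"y": 0.0179,"z": 0,"ax": 0,"ay": 0,"az": 0},
    {"x": 0.0452,"y": 0.0179,"z": 0,"ax": 0,"ay": 0,"az": 0},
    {"x": 0.0452,"y": 0.0179,"z": 0,"ax": 0,"ay": 0,"az": 0},
    {"x": 0.0452,"y": 0.0179,"z": 0,"ax": 0,"ay": 0,"az": 0},
    {"x": 0.0452,"y": 0.0179,"z": 0,"ax": 0,"ay": 0,"az": 0},
    {"x": 0.0452,"y": 0.0179,"z": 0,"ax": 0,"ay": 0,"az": 0},
    {"x": 0.0452,"y": 0.0179,"z": 0,"ax": 0,"ay": 0,"az": 0},
    {"x": 0.0452,"y": 0.0179,"z": 0,"ax": 0,"ay": 0,"az": 0},
  ],
)

```text
clock: 41.28
ee_pos: [0.4916, -0.0177, 0.189]
tool_rot: [[-0.53, 0.848, -0.002], [0.848, 0.53, 0.0], [0.001, -0.001, -1.0]]
ft_force: [-0.3, 0.5, -2.6]
opening: 0.0224
grip_force: 68.9
```

Call:
arm_command(
  motion=[
    {"x": 0.0452,"y": 0.0179,"z": 0,"ax": 0,"ay": 0,"az": 0},
    {"x": 0,"y": 0,"z": 0,"ax": 0,"ay": 0,"az": -10},
    {"x": 0,"y": 0,"z": 0,"ax": 0,"ay": 0,"az": -10},
    {"x": 0,"y": 0,"z": 0,"ax": 0,"ay": 0,"az": -10},
    {"x": 0,"y": 0,"z": 0,"ax": 0,"ay": 0,"az": -10},
    {"x": 0,"y": 0,"z": 0,"ax": 0,"ay": 0,"az": -10},
    {"x": 0,"y": 0,"z": 0,"ax": 0,"ay": 0,"az": -10},
    {"x": 0,"y": 0,"z": 0,"ax": 0,"ay": 0,"az": -10},
  ],
)

```text
clock: 42.28
ee_pos: [0.4832, 0.0286, 0.1889]
tool_rot: [[-0.977, -0.214, -0.002], [-0.214, 0.977, 0.0], [0.002, 0.001, -1.0]]
ft_force: [-0.1, -0.3, -3.0]
opening: 0.022
grip_force: 69.0
```

Call:
arm_command(
  motion=[
    {"x": 0,"y": 0,"z": 0,"ax": 0,"ay": 0,"az": -7.8},
    {"x": 0,"y": 0,"z": 0,"ax": 0,"ay": 0,"az": 0},
    {"x": 0,"y": 0,"z": 0,"ax": 0,"ay": 0,"az": 0},
  ],
)

```text
clock: 42.65
ee_pos: [0.4837, 0.0285, 0.1897]
tool_rot: [[-0.942, -0.336, -0.001], [-0.336, 0.942, 0.0], [0.001, 0.0, -1.0]]
ft_force: [-0.9, 0.1, -2.6]
opening: 0.0219
grip_force: 69.0
```

```bash
python3 - <<'E'
from h import *
st();go(cl(-.014,-.075),.044,YAW+180)
E
```

```text
t 42.65 pos [0.4837 0.0285 0.1897] yaw -160.36 tilt [-0.001  0.   ] q [ -5.3  14.  -18.9  57.1   0.  -24.9] F [-0.9  0.1 -2.6] op 0.0219 69.0
shift [-0.0012 -0.0019  0.1457] az -0.2 j6 end -16.6 shift if turned first [-0.0012 -0.0019  0.1457]
```

Call:
arm_command(
  motion=[
    {"x": -0.001,"y": -0.002,"z": 0.035,"ax": 0,"ay": 0,"az": -0.2},
    {"x": 0,"y": 0,"z": 0.04,"ax": 0,"ay": 0,"az": 0},
    {"x": 0,"y": 0,"z": 0.035,"ax": 0,"ay": 0,"az": 0},
    {"x": 0,"y": 0,"z": 0.02,"ax": 0,"ay": 0,"az": 0},
    {"x": 0,"y": 0,"z": 0.01,"ax": 0,"ay": 0,"az": 0},
    {"x": 0,"y": 0,"z": 0.005,"ax": 0,"ay": 0,"az": 0},
    {"x": 0,"y": 0,"z": 0,"ax": 0,"ay": 0,"az": 0},
  ],
)

```text
clock: 43.52
ee_pos: [0.486, 0.0269, 0.0456]
tool_rot: [[-0.94, -0.342, 0.0], [-0.342, 0.94, -0.0], [-0.0, -0.0, -1.0]]
ft_force: [0.1, -0.1, -1.6]
opening: 0.0222
grip_force: 69.0
```

Call:
arm_command(
  motion=[
    {"x": -0.003,"y": 0,"z": 0.002,"ax": 0,"ay": 0,"az": 0},
    {"x": -0.003,"y": 0,"z": 0.002,"ax": 0,"ay": 0,"az": 0},
    {"x": -0.002,"y": 0,"z": 0,"ax": 0,"ay": 0,"az": 0},
  ],
)

```text
clock: 43.9
ee_pos: [0.4936, 0.0298, 0.0414]
tool_rot: [[-0.94, -0.342, 0.0], [-0.342, 0.94, 0.0], [-0.0, -0.0, -1.0]]
ft_force: [-0.5, 0.1, -2.1]
opening: 0.0219
grip_force: 69.0
```

```bash
python3 - <<'E'
from h import *
st();go(cl(0,-.075),.041,YAW+180)
E
```

```text
t 43.9 pos [0.4936 0.0298 0.0414] yaw -159.99 tilt [0. 0.] q [ -5.   24.7 -29.1  36.1   0.  -25. ] F [-0.5  0.1 -2.1] op 0.0219 69.0
shift [-0.0052  0.0004  0.0004] az 0.2 j6 end -16.1 shift if turned first [-0.0052  0.0004  0.0004]
```

Call:
arm_command(
  motion=[
    {"x": -0.002,"y": 0,"z": 0,"ax": 0,"ay": 0,"az": 0},
    {"x": -0.002,"y": 0,"z": 0,"ax": 0,"ay": 0,"az": 0},
  ],
)

```text
clock: 44.15
ee_pos: [0.4972, 0.0311, 0.0413]
tool_rot: [[-0.94, -0.342, 0.0], [-0.342, 0.94, 0.0], [-0.0, 0.0, -1.0]]
ft_force: [0.2, -0.5, -2.5]
opening: 0.0222
grip_force: 69.0
```

Call:
arm_command(
  motion=[
    {"x": -0.001,"y": 0,"z": 0,"ax": 0,"ay": 0,"az": 0},
    {"x": -0.001,"y": 0,"z": 0,"ax": 0,"ay": 0,"az": 0},
  ],
)

```text
clock: 44.4
ee_pos: [0.4984, 0.0318, 0.0411]
tool_rot: [[-0.94, -0.342, -0.001], [-0.342, 0.94, 0.0], [0.001, 0.0, -1.0]]
ft_force: [-1.7, 0.3, -3.4]
opening: 0.0224
grip_force: 69.0
```

Call:
arm_command(
  motion=[
    {"x": -0.001,"y": 0,"z": 0,"ax": 0,"ay": 0,"az": 0},
    {"x": -0.001,"y": 0,"z": 0,"ax": 0,"ay": 0,"az": 0},
  ],
)

```text
clock: 44.65
ee_pos: [0.4992, 0.0324, 0.0409]
tool_rot: [[-0.94, -0.342, -0.003], [-0.342, 0.94, -0.0], [0.003, 0.001, -1.0]]
ft_force: [-8.5, -1.6, 2.4]
opening: 0.0222
grip_force: 69.5
```

Call:
arm_command(
  motion=[
    {"x": -0.001,"y": 0,"z": 0,"ax": 0,"ay": 0,"az": 0},
    {"x": 0.001,"y": 0,"z": 0,"ax": 0,"ay": 0,"az": 0},
  ],
)

```text
clock: 44.9
ee_pos: [0.4992, 0.0324, 0.041]
tool_rot: [[-0.94, -0.342, -0.003], [-0.342, 0.94, -0.0], [0.003, 0.001, -1.0]]
ft_force: [-5.1, 0.4, -1.1]
opening: 0.0222
grip_force: 69.2
```

Call:
arm_command(
  motion=[
    {"x": 0,"y": 0,"z": 0,"ax": 0,"ay": 0,"az": 0},
    {"x": 0,"y": 0,"z": 0,"ax": 0,"ay": 0,"az": 0},
    {"x": 0,"y": 0,"z": 0,"ax": 0,"ay": 0,"az": 0},
    {"x": 0,"y": 0,"z": -0.03,"ax": 0,"ay": 0,"az": 0},
    {"x": 0,"y": 0,"z": -0.05,"ax": 0,"ay": 0,"az": 0},
    {"x": 0,"y": 0,"z": -0.05,"ax": 0,"ay": 0,"az": 0},
    {"x": 0,"y": 0,"z": -0.04,"ax": 0,"ay": 0,"az": 0},
    {"x": 0,"y": 0,"z": 0,"ax": 0,"ay": 0,"az": 0},
  ],
  hand=0.036,
)

```text
clock: 45.9
ee_pos: [0.503, 0.0322, 0.2145]
tool_rot: [[-0.94, -0.342, 0.006], [-0.342, 0.94, -0.001], [-0.006, -0.003, -1.0]]
ft_force: [-0.2, -0.5, -0.2]
opening: 0.0357
grip_force: 0.0
```

```bash
python3 - <<'E'
from h import *
st()
f=eyes.grab_frame("wrist"); cv2.imwrite("pics/w10.png",f["image"][:,:,::-1])
for n in ("wrist","top","side"):
    g=eyes.grab_frame(n)
    for l in ("crank_knob","crank_axis","bar_1_mid"):
        print(n,l,[(np.round(d["point"],4).tolist(),round(d["score"],2)) for d in place_of(l,g)])
print(cl(-.035,.15))
go(cl(-.035,.15),.2,YAW+180)
E
```

```text
t 45.9 pos [0.503  0.0322 0.2145] yaw -159.99 tilt [ 0.006 -0.001] q [ -4.6  14.7 -14.1  60.8  -0.  -24.7] F [-0.2 -0.5 -0.2] op 0.0357 0.0
wrist crank_knob [([0.4823, 0.0819, 0.0398], 0.66)]
wrist crank_axis [([0.3894, 0.2343, 0.1023], 0.97)]
wrist bar_1_mid [([0.4443, 0.1726, 0.04], 0.59)]
top crank_knob []
top crank_axis [([0.4813, 0.0833, 0.0388], 0.45)]
top bar_1_mid []
side crank_knob [([0.3566, 0.2586, 0.0984], 0.56)]
side crank_axis [([0.3908, 0.2316, 0.0946], 0.66)]
side bar_1_mid [([0.445, 0.1762, 0.0397], 0.55), ([0.4623, 0.1252, 0.0431], 0.42)]
[0.38925849 0.23177629]
shift [0.0366 0.2255 0.0112] az 0.2 j6 end 11.0 shift if turned first [0.0374 0.2253 0.0112]
```

View pics/w10.png

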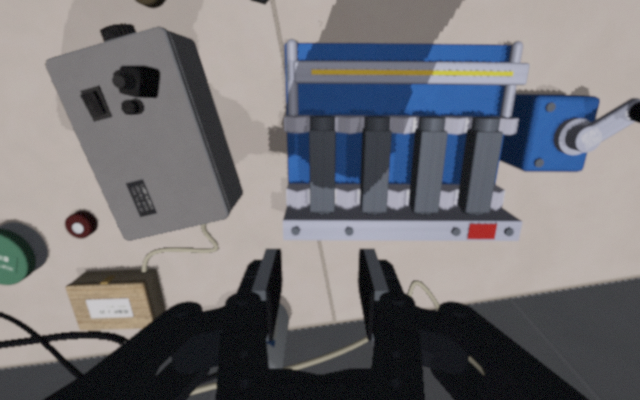

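All four bars are home with their rear ends level (row ~120). The crank axis is at (577,135) and the knob at the right edge (637,110). Next, over to the knob.

```bash
python3 - <<'E'
from h import *
A=np.array([.3898,.2322]); a=np.radians(141.2)
print(A+.042*np.array([np.cos(a),np.sin(a)])); go((.3563,.2586),.14,YAW+180)
E
```

```text
[0.35706781 0.25851736]
shift [0.0583 0.2619 0.0712] az 0.2 j6 end 16.2 shift if turned first [0.0593 0.2617 0.0712]
```

Call:
arm_command(
  motion=[
    {"x": 0.0095,"y": 0.0436,"z": 0,"ax": 0,"ay": 0,"az": 0},
    {"x": 0.0095,"y": 0.0436,"z": 0,"ax": 0,"ay": 0,"az": 0},
    {"x": 0.0095,"y": 0.0436,"z": 0,"ax": 0,"ay": 0,"az": 0},
    {"x": 0.0095,"y": 0.0436,"z": 0,"ax": 0,"ay": 0,"az": 0},
    {"x": 0.0095,"y": 0.0436,"z": 0.01,"ax": 0,"ay": 0,"az": 0},
    {"x": 0.0095,"y": 0.0436,"z": 0.03,"ax": 0,"ay": 0,"az": 0},
    {"x": 0,"y": 0,"z": 0.02,"ax": 0,"ay": 0,"az": 0},
    {"x": 0,"y": 0,"z": 0,"ax": 0,"ay": 0,"az": 0},
  ],
  hand=0.06,
)

```text
clock: 47.55
ee_pos: [0.3566, 0.2586, 0.1504]
tool_rot: [[-0.939, -0.343, -0.002], [-0.343, 0.939, -0.001], [0.002, -0.0, -1.0]]
ft_force: [-0.2, -0.4, 0.3]
opening: 0.0601
grip_force: 0.0
```

```bash
python3 - <<'E'
from h import *
st();f=eyes.grab_frame("wrist"); cv2.imwrite("pics/w11.png",f["image"][:,:,::-1])
for l in ("crank_knob","crank_axis"):print([(np.round(d["point"],4).tolist(),round(d["score"],2)) for d in place_of(l,f)])
go((.3563,.2586),.086,YAW+180)
E
```

```text
t 47.55 pos [0.3566 0.2586 0.1504] yaw -159.93 tilt [-0.002 -0.001] q [ 26.4  11.6 -28.6  49.9  -0.    6.4] F [-0.2 -0.4  0.3] op 0.0601 0.0
[([0.3569, 0.2537, 0.1019], 0.75)]
[([0.3901, 0.2352, 0.1017], 0.79)]
shift [0.0022 0.0007 0.0661] az 0.2 j6 end 16.2 shift if turned first [0.0022 0.0007 0.0661]
```

View pics/w11.png

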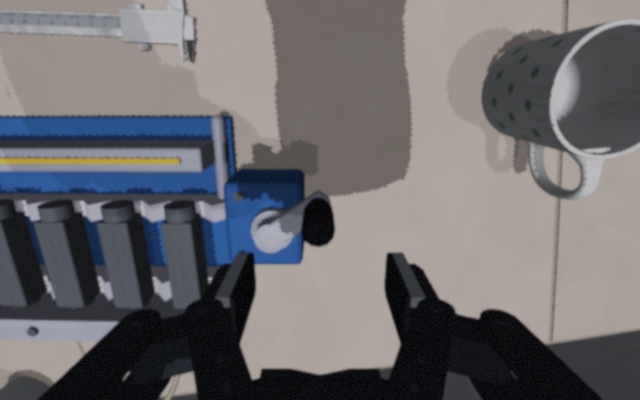

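The knob's top at (318,222) is centred between the open fingers. Descend and grip.

Call:
arm_command(
  motion=[
    {"x": 0.001,"y": -0.001,"z": 0.025,"ax": 0,"ay": 0,"az": 0},
    {"x": 0,"y": 0,"z": 0.025,"ax": 0,"ay": 0,"az": 0},
    {"x": 0,"y": 0,"z": 0.014,"ax": 0,"ay": 0,"az": 0},
    {"x": 0,"y": 0,"z": 0,"ax": 0,"ay": 0,"az": 0},
  ],
)

```text
clock: 48.2
ee_pos: [0.3574, 0.257, 0.0874]
tool_rot: [[-0.94, -0.341, -0.0], [-0.341, 0.94, -0.0], [0.0, -0.0, -1.0]]
ft_force: [0.6, 0.2, -0.1]
opening: 0.0601
grip_force: 0.0
```

Call:
arm_command(
  motion=[
    {"x": 0,"y": 0,"z": 0,"ax": 0,"ay": 0,"az": 0},
    {"x": 0,"y": 0,"z": 0,"ax": 0,"ay": 0,"az": 0},
    {"x": 0,"y": 0,"z": 0,"ax": 0,"ay": 0,"az": 0},
    {"x": 0,"y": 0,"z": 0,"ax": 0,"ay": 0,"az": 0},
    {"x": 0,"y": 0,"z": 0,"ax": 0,"ay": 0,"az": 0},
  ],
  hand=0.005,
  force=40,
)

```text
clock: 48.82
ee_pos: [0.3577, 0.2577, 0.0881]
tool_rot: [[-0.94, -0.342, 0.001], [-0.342, 0.94, 0.001], [-0.002, 0.0, -1.0]]
ft_force: [-1.3, 0.0, 6.7]
opening: 0.0187
grip_force: 39.2
```

```bash
cat >> h.py <<'E'
AX=np.array([.3895,.2322])
def crank(n=8,step=15.,R=.042):
    "n rows along the circle from where the tool is, clockwise"
    s=st(); p=np.array(s["ee_pos"])[:2]; Rm=np.array(s["tool_rot"])
    th=np.arctan2(*(p-AX)[::-1]); print("r",round(np.linalg.norm(p-AX),4),"crank rad",round(np.radians(YAW+180)-th,3))
    q=p
    for k in range(1,n+1):
        a=th-np.radians(step*k); t=AX+R*np.array([np.cos(a),np.sin(a)])
        d=Rm.T@np.array([*(t-q),0]); print(np.round(d[:2],4)); q=t
E
python3 -c "
from h import *
crank()"
```

```text
t 48.83 pos [0.3577 0.2577 0.0881] yaw -159.99 tilt [0.001 0.001] q [ 26.3  16.  -34.   40.   -0.    6.2] F [-1.3  0.   6.7] op 0.0187 39.2
r 0.0408 crank rad 1.022
[-0.0094  0.0054]
[-0.0108  0.0017]
[-0.0109 -0.0012]
[-0.0102 -0.004 ]
[-0.0088 -0.0065]
[-0.0069 -0.0086]
[-0.0044 -0.01  ]
[-0.0017 -0.0108]
```

Call:
arm_command(
  motion=[
    {"x": -0.0094,"y": 0.0054,"z": 0,"ax": 0,"ay": 0,"az": 0},
    {"x": -0.0108,"y": 0.0017,"z": 0,"ax": 0,"ay": 0,"az": 0},
    {"x": -0.0109,"y": -0.0012,"z": 0,"ax": 0,"ay": 0,"az": 0},
    {"x": -0.0102,"y": -0.004,"z": 0,"ax": 0,"ay": 0,"az": 0},
    {"x": -0.0088,"y": -0.0065,"z": 0,"ax": 0,"ay": 0,"az": 0},
    {"x": -0.0069,"y": -0.0086,"z": 0,"ax": 0,"ay": 0,"az": 0},
    {"x": -0.0044,"y": -0.01,"z": 0,"ax": 0,"ay": 0,"az": 0},
    {"x": -0.0017,"y": -0.0108,"z": 0,"ax": 0,"ay": 0,"az": 0},
  ],
)

```text
clock: 49.82
ee_pos: [0.4306, 0.2493, 0.0884]
tool_rot: [[-0.939, -0.343, 0.004], [-0.343, 0.939, 0.005], [-0.006, 0.003, -1.0]]
ft_force: [3.2, 8.1, -1.7]
opening: 0.0186
grip_force: 39.1
```

```bash
python3 -c "
from h import *
crank()"
```

```text
t 49.83 pos [0.4306 0.2493 0.0884] yaw -159.94 tilt [0.004 0.005] q [ 21.5  21.1 -26.1  42.5   0.2   1.5] F [ 3.2  8.1 -1.7] op 0.0186 39.1
r 0.0445 crank rad 3.093
[ 0.0034 -0.011 ]
[ 0.0037 -0.0103]
[ 0.0063 -0.009 ]
[ 0.0084 -0.007 ]
[ 0.0099 -0.0046]
[ 0.0108 -0.0019]
[0.0109 0.001 ]
[0.0103 0.0037]
```

```bash
sed -i 's/^AX=.*/AX=np.array([.391,.233])/' h.py; python3 -c "
from h import *
crank()"
```

```text
t 49.83 pos [0.4306 0.2493 0.0884] yaw -159.94 tilt [0.004 0.005] q [ 21.5  21.1 -26.1  42.5   0.2   1.5] F [ 3.2  8.1 -1.7] op 0.0186 39.1
r 0.0428 crank rad 3.097
[ 0.0018 -0.011 ]
[ 0.0038 -0.0103]
[ 0.0063 -0.009 ]
[ 0.0084 -0.007 ]
[ 0.01   -0.0046]
[ 0.0108 -0.0019]
[0.0109 0.001 ]
[0.0103 0.0038]
```

Call:
arm_command(
  motion=[
    {"x": 0.0018,"y": -0.011,"z": 0,"ax": 0,"ay": 0,"az": 0},
    {"x": 0.0038,"y": -0.0103,"z": 0,"ax": 0,"ay": 0,"az": 0},
    {"x": 0.0063,"y": -0.009,"z": 0,"ax": 0,"ay": 0,"az": 0},
    {"x": 0.0084,"y": -0.007,"z": 0,"ax": 0,"ay": 0,"az": 0},
    {"x": 0.01,"y": -0.0046,"z": 0,"ax": 0,"ay": 0,"az": 0},
    {"x": 0.0108,"y": -0.0019,"z": 0,"ax": 0,"ay": 0,"az": 0},
    {"x": 0.0109,"y": 0.001,"z": 0,"ax": 0,"ay": 0,"az": 0},
    {"x": 0.0103,"y": 0.0038,"z": 0,"ax": 0,"ay": 0,"az": 0},
  ],
)

```text
clock: 50.82
ee_pos: [0.3853, 0.1914, 0.0883]
tool_rot: [[-0.939, -0.343, 0.005], [-0.343, 0.939, 0.005], [-0.006, 0.003, -1.0]]
ft_force: [7.6, 14.2, -8.5]
opening: 0.0189
grip_force: 39.2
```

```bash
python3 -c "
from h import *
crank()"
```

```text
t 50.83 pos [0.3853 0.1914 0.0883] yaw -159.96 tilt [0.005 0.005] q [ 16.5  14.7 -35.8  39.2   0.2  -3.5] F [ 7.6 14.2 -8.5] op 0.0189 39.2
r 0.042 crank rad 5.195
[0.009  0.0063]
[0.007  0.0084]
[0.0046 0.01  ]
[0.0018 0.0108]
[-0.001   0.0109]
[-0.0038  0.0103]
[-0.0063  0.0089]
[-0.0084  0.007 ]
```

Call:
arm_command(
  motion=[
    {"x": 0.009,"y": 0.0063,"z": 0,"ax": 0,"ay": 0,"az": 0},
    {"x": 0.007,"y": 0.0084,"z": 0,"ax": 0,"ay": 0,"az": 0},
    {"x": 0.0046,"y": 0.01,"z": 0,"ax": 0,"ay": 0,"az": 0},
    {"x": 0.0018,"y": 0.0108,"z": 0,"ax": 0,"ay": 0,"az": 0},
    {"x": -0.001,"y": 0.0109,"z": 0,"ax": 0,"ay": 0,"az": 0},
    {"x": -0.0038,"y": 0.0103,"z": 0,"ax": 0,"ay": 0,"az": 0},
    {"x": -0.0063,"y": 0.0089,"z": 0,"ax": 0,"ay": 0,"az": 0},
  ],
)

```text
clock: 51.7
ee_pos: [0.3517, 0.2464, 0.0881]
tool_rot: [[-0.94, -0.341, 0.004], [-0.341, 0.94, -0.002], [-0.003, -0.004, -1.0]]
ft_force: [5.9, -8.9, 2.6]
opening: 0.0186
grip_force: 41.3
```

```bash
python3 -c "
from h import *
crank(12,7.5)"
```

```text
t 51.7 pos [0.3517 0.2464 0.0881] yaw -160.03 tilt [ 0.004 -0.002] q [ 25.4  14.8 -35.6  39.4  -0.2   5.4] F [ 5.9 -8.9  2.6] op 0.0186 41.3
r 0.0415 crank rad 0.675
[-0.0034  0.0043]
[-0.0042  0.0035]
[-0.0046  0.0029]
[-0.005   0.0023]
[-0.0052  0.0016]
[-0.0054  0.0009]
[-0.0055  0.0002]
[-0.0055 -0.0005]
[-0.0054 -0.0012]
[-0.0052 -0.0019]
[-0.0049 -0.0025]
[-0.0045 -0.0032]
```

Call:
arm_command(
  motion=[
    {"x": -0.0034,"y": 0.0043,"z": 0,"ax": 0,"ay": 0,"az": 0},
    {"x": -0.0042,"y": 0.0035,"z": 0,"ax": 0,"ay": 0,"az": 0},
    {"x": -0.0046,"y": 0.0029,"z": 0,"ax": 0,"ay": 0,"az": 0},
    {"x": -0.005,"y": 0.0023,"z": 0,"ax": 0,"ay": 0,"az": 0},
    {"x": -0.0052,"y": 0.0016,"z": 0,"ax": 0,"ay": 0,"az": 0},
    {"x": -0.0054,"y": 0.0009,"z": 0,"ax": 0,"ay": 0,"az": 0},
  ],
)

```text
clock: 52.45
ee_pos: [0.3708, 0.2699, 0.0879]
tool_rot: [[-0.94, -0.342, 0.001], [-0.342, 0.94, -0.003], [0.0, -0.003, -1.0]]
ft_force: [-2.7, -6.7, 9.6]
opening: 0.0183
grip_force: 42.0
```

```bash
python3 -c "
from h import *
crank(8,4)"
```

```text
t 52.45 pos [0.3708 0.2699 0.0879] yaw -160.02 tilt [ 0.001 -0.003] q [ 27.   17.7 -31.3  41.   -0.1   7. ] F [-2.7 -6.7  9.6] op 0.0183 42.0
r 0.0421 crank rad 1.416
[-0.0029  0.0003]
[-0.0029  0.0001]
[-0.0029 -0.0001]
[-0.0029 -0.0003]
[-0.0029 -0.0005]
[-0.0029 -0.0007]
[-0.0028 -0.0009]
[-0.0027 -0.0011]
```

Call:
arm_command(
  motion=[
    {"x": -0.0029,"y": 0.0003,"z": 0,"ax": 0,"ay": 0,"az": 0},
    {"x": -0.0029,"y": 0.0001,"z": 0,"ax": 0,"ay": 0,"az": 0},
  ],
)

```text
clock: 52.7
ee_pos: [0.3758, 0.2724, 0.0879]
tool_rot: [[-0.94, -0.342, 0.0], [-0.342, 0.94, -0.002], [0.001, -0.002, -1.0]]
ft_force: [-2.7, -6.5, 11.3]
opening: 0.0185
grip_force: 42.1
```

Call:
arm_command(
  motion=[
    {"x": -0.0029,"y": -0.0001,"z": 0,"ax": 0,"ay": 0,"az": 0},
    {"x": -0.0029,"y": -0.0003,"z": 0,"ax": 0,"ay": 0,"az": 0},
  ],
)

```text
clock: 52.95
ee_pos: [0.3811, 0.2742, 0.0879]
tool_rot: [[-0.94, -0.342, -0.0], [-0.342, 0.94, -0.002], [0.001, -0.001, -1.0]]
ft_force: [-4.2, -3.8, 11.2]
opening: 0.0184
grip_force: 42.1
```

```bash
python3 -c "
from h import *
crank(4,4)"
```

```text
t 52.95 pos [0.3811 0.2742 0.0879] yaw -160.0 tilt [-0.    -0.002] q [ 26.8  18.8 -29.7  41.5  -0.1   6.9] F [-4.2 -3.8 11.2] op 0.0184 42.1
r 0.0423 crank rad 1.681
[-0.0029 -0.0008]
[-0.0029 -0.0006]
[-0.0028 -0.0008]
[-0.0027 -0.001 ]
```

Call:
arm_command(
  motion=[
    {"x": -0.0028,"y": -0.0005,"z": 0,"ax": 0,"ay": 0,"az": 0},
    {"x": 0,"y": 0,"z": 0,"ax": 0,"ay": 0,"az": 0},
  ],
)

```text
clock: 53.2
ee_pos: [0.3842, 0.2748, 0.088]
tool_rot: [[-0.94, -0.342, 0.0], [-0.342, 0.94, -0.001], [0.0, -0.001, -1.0]]
ft_force: [-3.1, -4.0, 10.1]
opening: 0.0187
grip_force: 42.1
```

Call:
arm_command(
  motion=[
    {"x": -0.0028,"y": -0.0006,"z": 0,"ax": 0,"ay": 0,"az": 0},
    {"x": 0,"y": 0,"z": 0,"ax": 0,"ay": 0,"az": 0},
  ],
)

```text
clock: 53.45
ee_pos: [0.3869, 0.2752, 0.088]
tool_rot: [[-0.94, -0.342, -0.0], [-0.342, 0.94, -0.001], [0.001, -0.001, -1.0]]
ft_force: [-2.9, -4.2, 10.0]
opening: 0.0187
grip_force: 42.1
```

Call:
arm_command(
  motion=[
    {"x": -0.0028,"y": -0.0008,"z": 0,"ax": 0,"ay": 0,"az": 0},
    {"x": 0,"y": 0,"z": 0,"ax": 0,"ay": 0,"az": 0},
  ],
)

```text
clock: 53.7
ee_pos: [0.3896, 0.2755, 0.0879]
tool_rot: [[-0.94, -0.342, -0.0], [-0.342, 0.94, -0.001], [0.001, -0.001, -1.0]]
ft_force: [-4.0, -4.1, 10.9]
opening: 0.0188
grip_force: 42.1
```

```bash
python3 -c "
from h import *
crank(4,4)"
```

```text
t 53.7 pos [0.3896 0.2755 0.0879] yaw -160.0 tilt [-0.    -0.001] q [ 26.5  19.5 -28.6  41.9  -0.    6.5] F [-4.  -4.1 10.9] op 0.0188 42.1
r 0.0425 crank rad 1.884
[-0.0026 -0.0015]
[-0.0027 -0.0012]
[-0.0026 -0.0014]
[-0.0025 -0.0016]
```

Call:
arm_command(
  motion=[
    {"x": -0.0027,"y": -0.001,"z": 0,"ax": 0,"ay": 0,"az": 0},
    {"x": 0,"y": 0,"z": 0,"ax": 0,"ay": 0,"az": 0},
  ],
)

```text
clock: 53.95
ee_pos: [0.392, 0.2755, 0.0879]
tool_rot: [[-0.94, -0.342, -0.001], [-0.342, 0.94, -0.001], [0.002, -0.0, -1.0]]
ft_force: [-5.7, -3.3, 11.8]
opening: 0.0185
grip_force: 42.2
```

Call:
arm_command(
  motion=[
    {"x": -0.0027,"y": -0.0012,"z": 0,"ax": 0,"ay": 0,"az": 0},
    {"x": 0,"y": 0,"z": 0,"ax": 0,"ay": 0,"az": 0},
  ],
)

```text
clock: 54.2
ee_pos: [0.3946, 0.2755, 0.0879]
tool_rot: [[-0.94, -0.342, -0.002], [-0.342, 0.94, -0.001], [0.002, 0.0, -1.0]]
ft_force: [-7.7, -1.9, 12.9]
opening: 0.0186
grip_force: 42.4
```

```bash
python3 - <<'E'
from h import *
crank(4,4)
f=eyes.grab_frame("top"); g=eyes.grab_frame("side")
cv2.imwrite("pics/t12.png",cv2.resize(g["image"][130:220,220:340],None,fx=6,fy=6,interpolation=cv2.INTER_CUBIC)[:,:,::-1])
E
```

```text
t 54.2 pos [0.3946 0.2755 0.0879] yaw -159.97 tilt [-0.002 -0.001] q [ 26.2  19.9 -28.   42.2   0.    6.2] F [-7.7 -1.9 12.9] op 0.0186 42.4
r 0.0426 crank rad 2.0
[-0.0024 -0.0019]
[-0.0025 -0.0015]
[-0.0024 -0.0017]
[-0.0023 -0.0018]
```

Call:
arm_command(
  motion=[
    {"x": -0.0025,"y": -0.0016,"z": 0,"ax": 0,"ay": 0,"az": 0},
    {"x": 0,"y": 0,"z": 0,"ax": 0,"ay": 0,"az": 0},
  ],
)

```text
clock: 54.55
ee_pos: [0.397, 0.2752, 0.0879]
tool_rot: [[-0.939, -0.343, -0.003], [-0.343, 0.939, 0.0], [0.003, 0.001, -1.0]]
ft_force: [-9.2, -0.3, 13.4]
opening: 0.0184
grip_force: 42.4
```

Call:
arm_command(
  motion=[
    {"x": -0.0025,"y": -0.0016,"z": 0,"ax": 0,"ay": 0,"az": 0},
    {"x": 0,"y": 0,"z": 0,"ax": 0,"ay": 0,"az": 0},
  ],
)

```text
clock: 54.8
ee_pos: [0.3994, 0.2748, 0.0879]
tool_rot: [[-0.939, -0.343, -0.004], [-0.343, 0.939, 0.001], [0.003, 0.002, -1.0]]
ft_force: [-11.1, 1.1, 15.3]
opening: 0.0182
grip_force: 42.6
```

```bash
python3 - <<'E'
from h import *
crank(4,4)
E
```

```text
t 54.8 pos [0.3994 0.2748 0.0879] yaw -159.94 tilt [-0.004  0.001] q [ 25.8  20.3 -27.4  42.5   0.2   5.7] F [-11.1   1.1  15.3] op 0.0182 42.6
r 0.0426 crank rad 2.113
[-0.0021 -0.0022]
[-0.0023 -0.0018]
[-0.0022 -0.0019]
[-0.0021 -0.0021]
```

Call:
arm_command(
  motion=[
    {"x": -0.0022,"y": -0.0019,"z": 0,"ax": 0,"ay": 0,"az": 0},
    {"x": 0,"y": 0,"z": 0,"ax": 0,"ay": 0,"az": 0},
  ],
)

```text
clock: 55.05
ee_pos: [0.4016, 0.2743, 0.0879]
tool_rot: [[-0.939, -0.343, -0.005], [-0.343, 0.939, 0.002], [0.004, 0.004, -1.0]]
ft_force: [-14.3, 4.8, 16.0]
opening: 0.0186
grip_force: 42.7
```

Call:
arm_command(
  motion=[
    {"x": -0.0022,"y": -0.002,"z": 0,"ax": 0,"ay": 0,"az": 0},
    {"x": 0,"y": 0,"z": 0,"ax": 0,"ay": 0,"az": 0},
  ],
)

```text
clock: 55.3
ee_pos: [0.4037, 0.2737, 0.0878]
tool_rot: [[-0.939, -0.344, -0.006], [-0.344, 0.939, 0.003], [0.004, 0.005, -1.0]]
ft_force: [-16.8, 7.7, 16.7]
opening: 0.0186
grip_force: 42.8
```

```bash
python3 - <<'E'
from h import *
crank(4,4)
f=eyes.grab_frame("wrist"); cv2.imwrite("pics/w12.png",cv2.resize(f["image"][100:400,0:400],None,fx=2,fy=2,interpolation=cv2.INTER_CUBIC)[:,:,::-1])
E
```

```text
t 55.3 pos [0.4037 0.2737 0.0878] yaw -159.89 tilt [-0.006  0.003] q [ 25.3  20.6 -26.9  42.7   0.3   5.2] F [-16.8   7.7  16.7] op 0.0186 42.8
r 0.0427 crank rad 2.219
[-0.0019 -0.0024]
[-0.0021 -0.002 ]
[-0.002  -0.0022]
[-0.0018 -0.0023]
```

View pics/w12.png

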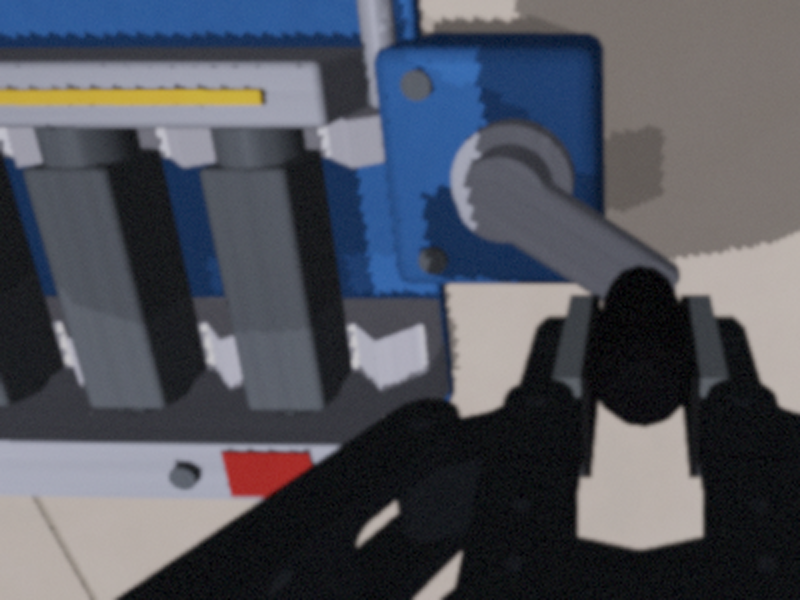

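The jaw (row ~125) bears against the rear ends of the bars, and turning now takes about 18 N against 5 N free, so it is snug. I'll let go and rise.

Call:
arm_command(
  motion=[
    {"x": 0,"y": 0,"z": 0,"ax": 0,"ay": 0,"az": 0},
    {"x": 0,"y": 0,"z": 0,"ax": 0,"ay": 0,"az": 0},
    {"x": 0,"y": 0,"z": 0,"ax": 0,"ay": 0,"az": 0},
    {"x": 0,"y": 0,"z": 0,"ax": 0,"ay": 0,"az": 0},
    {"x": 0,"y": 0,"z": -0.03,"ax": 0,"ay": 0,"az": 0},
    {"x": 0,"y": 0,"z": -0.04,"ax": 0,"ay": 0,"az": 0},
    {"x": 0,"y": 0,"z": -0.04,"ax": 0,"ay": 0,"az": 0},
    {"x": 0,"y": 0,"z": -0.02,"ax": 0,"ay": 0,"az": 0},
  ],
  hand=0.06,
)

```text
clock: 56.35
ee_pos: [0.408, 0.2726, 0.2194]
tool_rot: [[-0.94, -0.342, 0.002], [-0.342, 0.94, 0.001], [-0.003, 0.0, -1.0]]
ft_force: [0.9, -0.1, -0.3]
opening: 0.0599
grip_force: 0.0
```

Call:
arm_command(
  motion=[
    {"x": 0,"y": -0.04,"z": -0.01,"ax": 0,"ay": 0,"az": 0},
    {"x": 0,"y": -0.04,"z": -0.01,"ax": 0,"ay": 0,"az": 0},
    {"x": -0.03,"y": -0.04,"z": 0,"ax": 0,"ay": 0,"az": 0},
    {"x": -0.03,"y": -0.04,"z": 0,"ax": 0,"ay": 0,"az": 0},
    {"x": 0,"y": 0,"z": 0,"ax": 0,"ay": 0,"az": 0},
  ],
)

```text
clock: 56.98
ee_pos: [0.5206, 0.1405, 0.2368]
tool_rot: [[-0.941, -0.339, 0.0], [-0.339, 0.941, -0.0], [-0.0, -0.001, -1.0]]
ft_force: [-0.0, 0.7, -0.3]
opening: 0.0597
grip_force: 0.0
```

```bash
python3 - <<'E'
from h import *
st(); f=eyes.grab_frame("wrist")
print([(np.round(d["point"],4).tolist(),round(d["score"],2)) for d in place_of("crank_knob",f)+place_of("bar_1_mid",f)])
i=f["image"]; 
# jaw front edge vs bar rear: predicted pixels of jaw face top edge at snug (x=-.05,z=.054)
hsv=cv2.cvtColor(i,cv2.COLOR_RGB2GRAY)
for y in (.05,0,-.05):
    xs=np.arange(-.075,-.03,.002); u=proj(f,[[*cl(x,y),.054] for x in xs]).round().astype(int)
    ok=[(round(x*1e3),int(hsv[v,c])) for x,(c,v) in zip(xs,u) if 0<=c<640 and 0<=v<400]; print(y,ok)
E
```

```text
t 56.98 pos [0.5206 0.1405 0.2368] yaw -160.19 tilt [ 0. -0.] q [  7.3  18.   -6.   65.9  -0.  -12.5] F [-0.   0.7 -0.3] op 0.0597 0.0
[([0.3941, 0.2718, 0.1028], 0.88)]
0.05 [(-75, 56), (-73, 55), (-71, 58), (-69, 56), (-67, 56), (-65, 82), (-63, 107), (-61, 118), (-59, 120), (-57, 126), (-55, 120), (-53, 116), (-51, 116), (-49, 99), (-47, 69), (-45, 103), (-43, 120), (-41, 120), (-39, 118), (-37, 117), (-35, 118), (-33, 99), (-31, 56)]
0 [(-75, 94), (-73, 93), (-71, 94), (-69, 93), (-67, 94), (-65, 128), (-63, 166), (-61, 176), (-59, 169), (-57, 179), (-55, 172), (-53, 170), (-51, 163), (-49, 116), (-47, 68), (-45, 100), (-43, 111), (-41, 112), (-39, 112), (-37, 109), (-35, 111), (-33, 94), (-31, 62)]
-0.05 [(-75, 94), (-73, 94), (-71, 94), (-69, 92), (-67, 93), (-65, 118), (-63, 169), (-61, 173), (-59, 178), (-57, 179), (-55, 172), (-53, 170), (-51, 175), (-49, 154), (-47, 95), (-45, 138), (-43, 166), (-41, 166), (-39, 164), (-37, 165), (-35, 166), (-33, 145), (-31, 97)]
```

```bash
python3 -c "
from cell import ctrl
print(ctrl.job_done())"
```

```text
the job is handed in; nothing more can be done
None
```

All four dark bars are in lanes 1–4 with their chamfered ends home in the fence, the jaw is snug against them, the crank is released, and the job is handed in at about 57 s.

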